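# Shake the mixing balls out of the stoppers and park the sieve

## Task

Take the sieve by its handle and, keeping it on the rails of the catch box, shake it side to side so that it knocks gently against the spring stop at the left end and then the one at the right, at least twice over (left, right, left, right), and go on until all five steel balls have dropped into the box; never push a stop in hard. Then lift the sieve out with the three rubber stoppers still in it, set it gently level and fully down inside the rim of the parking cradle and let go, leaving the other things on the bench where they are.

Things in the scene. Friction and masses are not known exactly. Their poses are not given: they have to be found in the camera images.
- station: White catch box fixed to the bench, 172 (x) by 280 mm (y), open on top. Origin: centre of its underside, z up. The shaking direction is its y axis; +y is its left end (robot's left, box turned at most 0.25 rad). Inside |x| < 64, |y| < 102 mm it is open down to the inner floor, 5 mm up. On each end deck, 55 mm up, stands a spring stop. The sieve must not press on the box with over 25 N.
- station_rails (a point): Centre of the catch box at the top of its two level aluminium rails (55 mm up, along the box's y, |y| < 101 mm). They are sprung: they carry the sieve's weight and yield downward up to 8 mm when pressed on (1500 N/m after about 4 N). Outside each rail a fence 12 mm high (inner faces at x = +-78 mm) leaves the sieve's runners 3 mm of play each side.
- buffer_left (a joint): Compression (m) of the left (+y) spring stop: a black rubber buffer, 90 mm wide, top 78 mm above the bench, on a bracket clamped anew each time: its face lies 76 to 92 mm from the box's centre along y, not measured, so feel for it. 0 = untouched; spring 1500 N/m (2 mm = 3 N). A gentle knock is over 1.5 mm; beyond 8 mm (12 N) is too hard; it bottoms at 10 mm.
- buffer_right (a joint): The same for the spring stop at the right (-y) end; its face also lies anywhere from 76 to 92 mm from the box's centre.
- sieve: Loose steel sieve, 0.22 to 0.37 kg, on the box's rails at the start, axes as the box's. Body 126 (x) by 112 mm (y), walls 35 mm high; with a runner along each x side 150 mm in x (runners 8 mm high). Origin: centre of its underside, z up. Floor 3 mm thick (ribs 2 mm) with 5 by 3 square 18 mm holes (x = 0, +-24, +-48; y = 0, +-40 mm) and between the rows strips 22 mm wide at y = +-20 mm.
- sieve_handle (a point): Centre of the black grip block on the handle that arches over the sieve along its x, 90 mm above the sieve's underside. Block 60 (x) by 12 (y) by 24 mm (z): pinch it from above across its 12 mm; nothing stands beside it.
- cradle: White low parking cradle fixed to the bench, 172 (x) by 134 mm (y). Origin: centre of its underside, z up. Flat aluminium seat 12 mm above the bench, sprung like the rails (yields up to 6 mm), inside a rim 12 mm higher, opening 156 by 118 mm: 3 mm play each side round the sieve (sieve's x along the cradle's, either way round). Not to be pressed with over 25 N.
- ball1: Steel mixing ball, 14 mm diameter, 11 g, starts on a solid strip of the sieve's floor and rolls easily. Origin: its centre.
- ball2: Steel mixing ball, 14 mm diameter, 11 g, starts on a solid strip of the sieve's floor and rolls easily. Origin: its centre.
- ball3: Steel mixing ball, 14 mm diameter, 11 g, starts on a solid strip of the sieve's floor and rolls easily. Origin: its centre.
- ball4: Steel mixing ball, 14 mm diameter, 11 g, starts on a solid strip of the sieve's floor and rolls easily. Origin: its centre.
- ball5: Steel mixing ball, 14 mm diameter, 11 g, starts on a solid strip of the sieve's floor and rolls easily. Origin: its centre.
- stopper1: Dark rubber tube stopper, tapered, 21 to 25 mm diameter, 20 mm high, 12 g, in the sieve; too big for the holes. Origin: centre of its narrow underside.
- stopper2: Dark rubber tube stopper, tapered, 21 to 25 mm diameter, 20 mm high, 12 g, in the sieve; too big for the holes. Origin: centre of its narrow underside.
- stopper3: Dark rubber tube stopper, tapered, 21 to 25 mm diameter, 20 mm high, 12 g, in the sieve; too big for the holes. Origin: centre of its narrow underside.
- pen: Bystander: marker pen 125 mm long lying on the robot's side of the cradle, origin under its middle.
- cup: Bystander: closed clear sample jar, 52 mm wide, 60 mm high, on the robot's side of the cradle, origin under its centre.
- dish: Bystander: covered culture dish 88 mm wide, 16 mm high, beyond the cradle, origin under its centre.
- vial: Bystander: small amber vial 28 mm wide, 55 mm high, beyond the catch box, origin under its centre.
Not all that is in view belongs to the job. What is shaped like the stopper1 but turquoise is not meant.

How it is judged:
By the outcome, as a careful person would: the job done as asked, in the order asked, and still so for the second after the job is handed in, with the robot touching nothing.
It also fails if it takes over 69 s, if anything falls off the work surface, if the arm or the gripper's body presses on something with over 40 N, if the wrist force passes 120 N, or if a joint passes its speed limit or range.

## Robot

A 6-joint arm with a two-finger parallel gripper is mounted at the origin on the work surface. World frame = base frame: x ahead of the robot, y to its left, z up, the work surface at z = 0. Lengths are in mm, angles in rad, forces in N, time in s.
With the tool pointing down it reaches from about 350 to 875 mm from the base axis. Payload 4.2 kg.
Tool frame: the origin (TCP) lies at the very end of the fingers, on their centre line; the grasp point (between the pads) lies 19 mm behind it; z points along the fingers, y is the direction in which the jaws open and shut (so a half turn about z gives the same grasp; the last joint's range is limited). The gripper opens to 85 mm and grips with 20 to 120 N. Pads are 22 mm wide; open, the fingers measure 114 mm over their backs; the gripper's body (76 mm by 85 mm) begins 54 mm behind the grasp point. The pads swing forward as they close: fully open they stand 13 mm farther back than shut.
Start: joints at [-1.077, 0.385, 0.008, 0, -1.194, -0.259], TCP at [145.423, -607.825, 231.312] pointing down, gripper open.
Joint ranges: [-3.14, 3.14], [-1.21, 2.06], [-1.07, 1.41], [-3.16, 2.05], [-2.99, -0.16], [-3.1, 3.1]. Speed limits (rad/s): [2.79, 2.79, 3.14, 3.14, 3.14, 3.14].

## Interface

Orientations are given as a unit quaternion [x, y, z, w].
In Python, from bench import read_state, get_image, camera_params, job_done gives the robot as it stands.
- The arm moves only by the tool send_rows, never from a script. Its arguments are lists of equal length, an entry for each row: "translation": the shift along the tool's x, y, z in m, a list of three; "yaw": the turn about the tool's z in degrees; "fingers": the closure in counts, from 0 (fully open) to 255 (shut). A call has 1 to 12 rows; each row is the pose to reach, as a shift and turn from the pose measured when the call began, along the tool's axes at that moment; what a row does not reach only later rows make up. A row lasts 1/10 s, in which the tool goes at most 50 mm and 8.59 degrees, less where a joint would pass 70% of its speed; a pose out of reach is approached as far as the arm can. A call with a gripper value outside its range is refused whole. The fingers move at their own pace and stop on an object; the grip force is fixed at half the most. Time passes only in rows, so rows that repeat a pose let the fingers close. It gives the time, the measured TCP pose, the force and the opening at its end, in the units of the state.
- read_state(): the state, without advancing time (a new reading comes with each control period).
- get_image(name): name is "scene" or "side" or "wrist"; returns the picture (480x640x3 uint8, blue, green, red); there is no depth.
- camera_params(name): a dict with "mtx" (3x3 intrinsics, pixels), "rvec" (rotation vector, rad) and "tvec" (3), from world to camera coordinates, as OpenCV has them; the wrist camera has in their place "tool_from_camera" (4x4, takes a point from camera to tool coordinates, whose origin is the TCP and whose axes are the flange's). Camera axes: x right, y down, z forward; pixel columns grow to the right and rows downward; lengths in mm; the calibration is good to about 2 mm. A picture is of the moment at which its call begins: read the wrist's pose just before it. camera_params takes no time and is no camera call.
- job_done(): hands the job in, once; it reports no verdict.
The state is a dict: "clock": time; "joints": joint angles; "joint_vel": joint speeds; "joint_efforts": joint torques, N m; "position": TCP position; "ee_rot": TCP orientation; "contact_force": force on the tool from outside, world axes, zero at the start; "wrist_torque": the same for the moment, N m; "gripper_width": finger opening in mm.
Only numpy, scipy, OpenCV 4.12 (cv2) and the standard library are available. Lean on these libraries where they do the work, as an engineer would, in place of code of your own. Each camera call takes 0.05 s, during which the arm holds its last target.

## Working session

There is one attempt and no reset: what is moved stays moved. The work goes in short steps, Python scripts to look and compute and a tool call to move; the robot and the scene stay as the last step left them, time stands still between calls to the robot, and variables do not carry over. Pictures are saved under pics/ and viewed, and the job is handed in when it is done.

Besides the shell and the picture viewer there is one more tool, called after "Call:" as name(argument=value, ...), one argument or row to a line, values as JSON. send_rows: Moves the arm, as the interface text tells. Its arguments: {"type":"object","properties":{"translation":{"type":"array","items":{"type":"array","items":{"type":"number"}}},"yaw":{"type":"array","items":{"type":"number"}},"fingers":{"type":"array","items":{"type":"number"}}},"required":["translation","yaw","fingers"]}

```bash
ls; mkdir -p pics
python3 - <<'E'
from bench import *
import cv2
s=read_state();print(s)
for n in ("scene","side","wrist"):
    cv2.imwrite(f"pics/{n}0.png",get_image(n)); print(n,camera_params(n))
E
```

```text
pics
{'clock': 0.0, 'joints': array([-1.07739841e+00,  3.85585475e-01,  6.59410374e-03, -4.85037398e-04,
       -1.19399012e+00, -2.58568637e-01]), 'joint_vel': array([ 0.00054339, -0.00114462, -0.00056942,  0.00026828, -0.00041682,
        0.00148287]), 'joint_efforts': array([ 1.99498681e-03, -3.92288661e+01,  1.88395768e+01,  4.18604225e+00,
       -4.60456533e-03,  1.36155390e-05]), 'position': array([ 145.27883801, -607.27203332,  230.1937826 ]), 'ee_rot': array([-1.17056104e-01,  9.93124677e-01,  1.09902684e-03, -1.91519876e-04]), 'contact_force': array([-0.03670372,  0.0552972 ,  0.21675769]), 'wrist_torque': array([ 0.02100977, -0.00701935, -0.05635298]), 'gripper_width': 85.66803407700557}
scene {'mtx': array([[466.74439934,   0.        , 320.41295892],
       [  0.        , 466.74439934, 241.30548336],
       [  0.        ,   0.        ,   1.        ]]), 'rvec': array([ 2.36600442,  0.63281003, -0.25758965]), 'tvec': array([-477.8208171 , -144.29206495, 1025.81722973])}
side {'mtx': array([[567.76721978,   0.        , 313.49458082],
       [  0.        , 567.76721978, 239.654406  ],
       [  0.        ,   0.        ,   1.        ]]), 'rvec': array([ 0.31732081, -2.72377343,  1.26661825]), 'tvec': array([547.57584299, 185.65345334, 934.28285499])}
wrist {'mtx': array([[354.36469748,   0.        , 321.44958562],
       [  0.        , 354.36469748, 238.70297043],
       [  0.        ,   0.        ,   1.        ]]), 'tool_from_camera': array([[-4.66013083e-04, -9.47230501e-01, -3.20552897e-01,
         8.29005211e+01],
       [ 9.99999520e-01, -7.17531560e-04,  6.66520009e-04,
        -6.62938003e-01],
       [-8.61354903e-04, -3.20552433e-01,  9.47230382e-01,
        -1.42624264e+02],
       [ 0.00000000e+00,  0.00000000e+00,  0.00000000e+00,
         1.00000000e+00]])}
```

View pics/scene0.png

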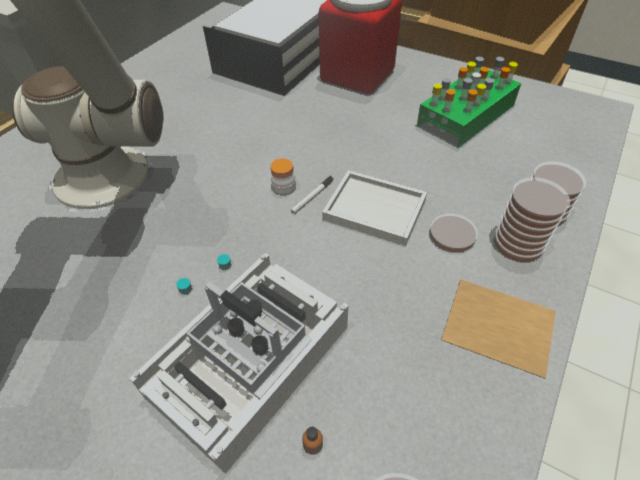

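View pics/side0.png

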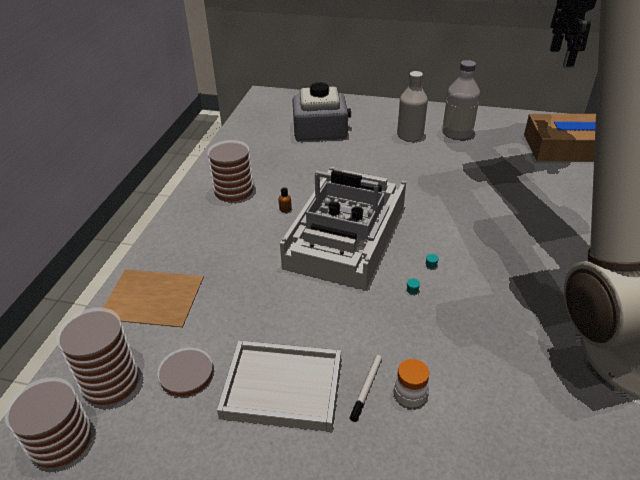

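View pics/wrist0.png

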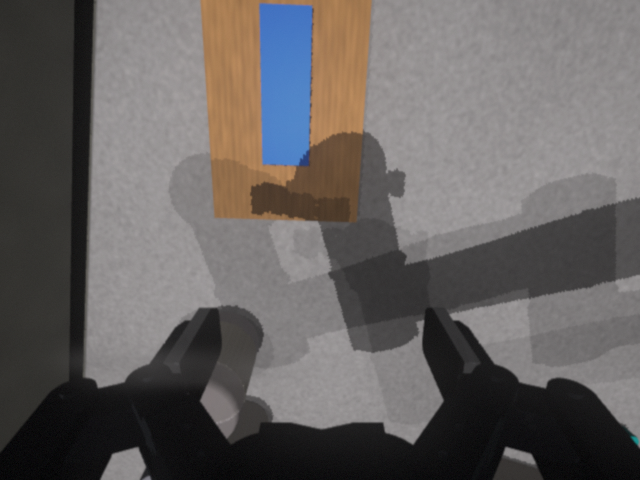

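The scene view shows the catch box around (240,350), with the grip block at about (242,305), and the cradle at about (375,206). In the side view they sit at (348,225) and (282,385). I'll zoom in on both.

```bash
cat > h.py <<'E'
import numpy as np, cv2
from bench import *
from scipy.spatial.transform import Rotation as R
def cam(n,pose=None):
    p=camera_params(n)
    if n!='wrist':
        Rm=cv2.Rodrigues(p['rvec'])[0]; return p['mtx'],Rm.T,-Rm.T@p['tvec']
    pos,q=pose; T=p['tool_from_camera']; Rt=R.from_quat(q).as_matrix()
    return p['mtx'],Rt@T[:3,:3],Rt@T[:3,3]+pos
def ray(n,uv,pose=None):
    K,Rw,c=cam(n,pose); d=Rw@np.linalg.inv(K)@np.array([uv[0],uv[1],1.]); return c,d/np.linalg.norm(d)
def plane(n,uv,z,pose=None):
    c,d=ray(n,uv,pose); return c+d*(z-c[2])/d[2]
def tri(*obs):
    A=np.zeros((3,3));b=np.zeros(3)
    for o in obs:
        c,d=ray(*o);P=np.eye(3)-np.outer(d,d);A+=P;b+=P@c
    return np.linalg.solve(A,b)
def proj(n,X,pose=None):
    K,Rw,c=cam(n,pose); p=K@(Rw.T@(np.asarray(X,float)-c)); return p[:2]/p[2]
E
python3 - <<'E'
import cv2
a=cv2.imread('pics/scene0.png');b=cv2.imread('pics/side0.png')
cv2.imwrite('pics/sc_box.png',cv2.resize(a[240:470,120:360],None,fx=3.2,fy=2.6 if 0 else 3.2 if 0 else 2.6))
cv2.imwrite('pics/sc_box.png',cv2.resize(a[245:465,125:360],(705,660))[:600])
cv2.imwrite('pics/sc_cr.png',cv2.resize(a[165:250,310:440],(780,510)))
cv2.imwrite('pics/sd_box.png',cv2.resize(b[165:285,275:415],(700,600)))
cv2.imwrite('pics/sd_cr.png',cv2.resize(b[335:435,210:350],(700,500)))
E
```

```text
(no output)
```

View pics/sc_box.png

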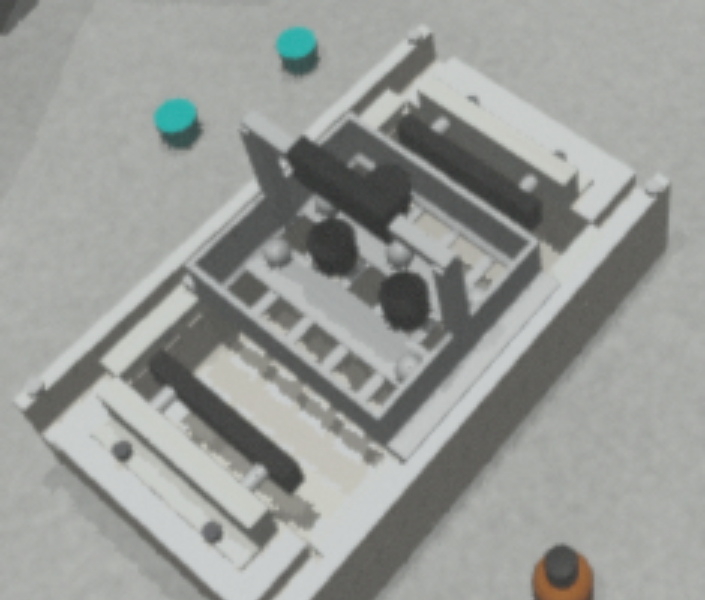

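View pics/sc_cr.png

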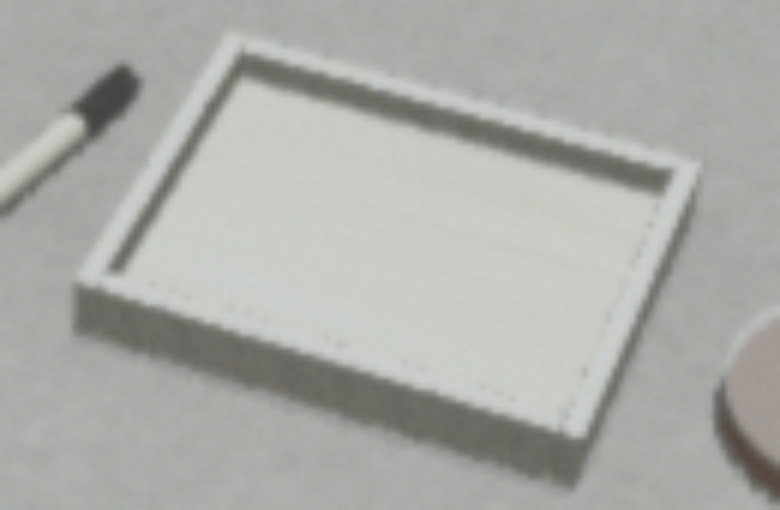

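View pics/sd_box.png

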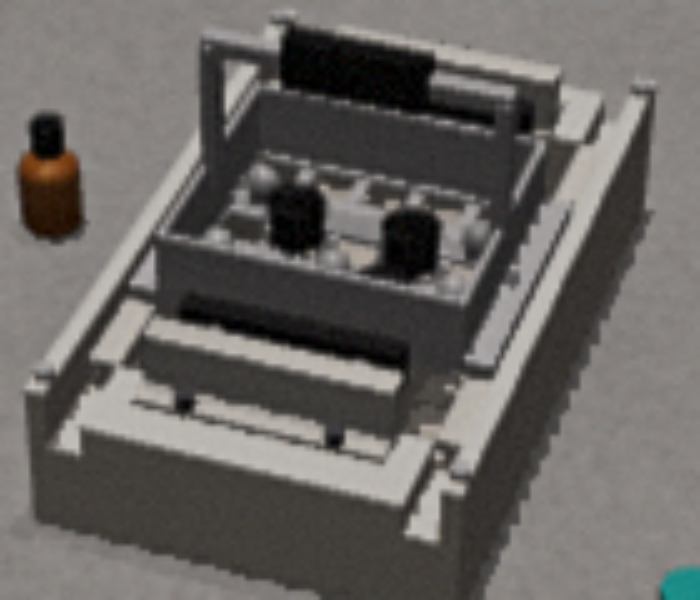

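View pics/sd_cr.png

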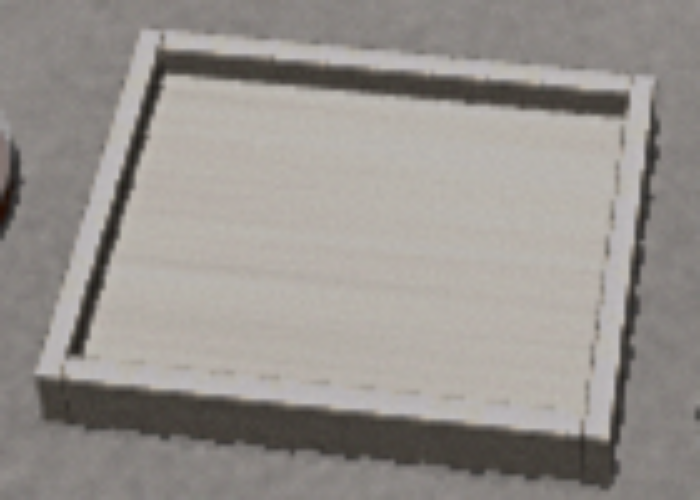

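Run:
```python
from h import *
np.set_printoptions(precision=1,suppress=True)
S=lambda p:(p[0]/3+125,p[1]/3+245); D=lambda p:(p[0]/5+275,p[1]/5+165)
C=lambda p:(p[0]/6+310,p[1]/6+165); E=lambda p:(p[0]/5+210,p[1]/5+335)
print('grip',tri(('scene',S((347,187))),('side',D((358,70)))),plane('scene',S((347,187)),145),plane('side',D((358,70)),145))
sc=[(232,36),(700,165),(582,440),(75,285)]; sd=[(655,78),(610,440),(38,375),(148,30)]
P=[];Q=[]
for p in sc: P.append(plane('scene',C(p),24))
for p in sd: Q.append(plane('side',E(p),24))
P=np.array(P);Q=np.array(Q)
print(P,P.mean(0));print(Q,Q.mean(0))
for X in(P,Q):
  print(np.linalg.norm(X-np.roll(X,-1,0),axis=1),[np.arctan2(*(X[(i+1)%4]-X[i])[[1,0]]) for i in range(4)])
for nm,f,pts in(('scene',S,[(190,265),(350,118),(540,240),(380,415)]),('side',D,[(155,235),(465,300),(545,145),(262,85)])):
  X=np.array([plane(nm,f(p),90) for p in pts]);print(nm,X,X.mean(0),np.linalg.norm(X-np.roll(X,-1,0),axis=1),[np.arctan2(*(X[(i+1)%4]-X[i])[[1,0]]) for i in range(4)])
# box fences
for a,b in [((425,30),(650,85)),((30,395),(285,15)),((660,180),(40,375))]:
  print(tri(('scene',S(a)),('side',D(b))))
```

```text
grip [ 541.8 -187.6  142.7] [ 542.8 -188.7  145. ] [ 541.3 -184.2  145. ]
[[476.1 251.6  24. ]
 [643.7 270.2  24. ]
 [658.2 138.2  24. ]
 [489.1 119.1  24. ]] [566.8 194.8  24. ]
[[486.3 127.1  24. ]
 [472.1 259.2  24. ]
 [641.6 276.4  24. ]
 [653.9 144.8  24. ]] [563.5 201.9  24. ]
[168.6 132.8 170.2 133.1] [np.float64(0.11059385236517029), np.float64(-1.4610657006990448), np.float64(-3.029267535783778), np.float64(1.6690654540687293)]
[132.8 170.4 132.2 168.5] [np.float64(1.6776364310830316), np.float64(0.1013137563932849), np.float64(-1.4775733858080837), np.float64(-3.0361666238737923)]
scene [[ 475.8 -236.4   90. ]
 [ 490.9 -129.9   90. ]
 [ 613.1 -142.5   90. ]
 [ 598.  -252.    90. ]] [ 544.4 -190.2   90. ] [107.6 122.8 110.6 123.1] [np.float64(1.4300145305911394), np.float64(-0.10245083347048684), np.float64(-1.7078360560464318), np.float64(3.0146009832752583)]
side [[ 610.8 -136.7   90. ]
 [ 487.2 -122.4   90. ]
 [ 472.7 -227.7   90. ]
 [ 593.1 -245.5   90. ]] [ 540.9 -183.1   90. ] [124.4 106.3 121.7 110.2] [np.float64(3.026511655941108), np.float64(-1.7077066415592899), np.float64(-0.14683907756371872), np.float64(1.4091689334256687)]
[ 476.8 -117.   170.9]
[ 542.9 -306.3  127.6]
[639.9 -71.4  67.5]
```

Call:
send_rows(
  translation=[
    [-0.03,0.02,-0.004],
    [-0.07,0.046,-0.008],
    [-0.115,0.075,-0.012],
    [-0.16,0.104,-0.016],
    [-0.205,0.134,-0.021],
    [-0.25,0.163,-0.026],
    [-0.295,0.192,-0.03],
    [-0.34,0.222,-0.035],
    [-0.385,0.251,-0.04],
    [-0.43,0.28,-0.045],
    [-0.465,0.303,-0.048],
    [-0.485,0.316,-0.05],
  ],
  yaw=[1,3,5,7,9,11,13,15,17,19,20.5,20.9],
  fingers=[0,0,0,0,0,0,0,0,0,0,0,0],
)

```text
clock: 1.35
position: [544.6, -185.4, 281.0]
ee_rot: [0.065, 0.998, 0.001, -0.0]
contact_force: [-0.0, -1.3, 0.3]
gripper_width: 85.3
```

```bash
cat > look.py <<'E'
import sys
from h import *
s=read_state(); im=get_image('wrist'); n=sys.argv[1]
cv2.imwrite(f'pics/{n}.png',im); np.savez(f'{n}.npz',pos=s['position'],q=s['ee_rot'])
print(s['clock'],s['position'].round(2),s['ee_rot'].round(4),s['contact_force'].round(2),s['gripper_width'],s['joints'].round(2))
E
python3 look.py w1
```

```text
1.35 [ 544.63 -185.4   281.  ] [ 6.500e-02  9.979e-01  8.000e-04 -4.000e-04] [-0.05 -1.27  0.31] 85.31403213496739 [-0.05  0.27 -0.03 -0.   -1.27 -1.65]
```

View pics/w1.png

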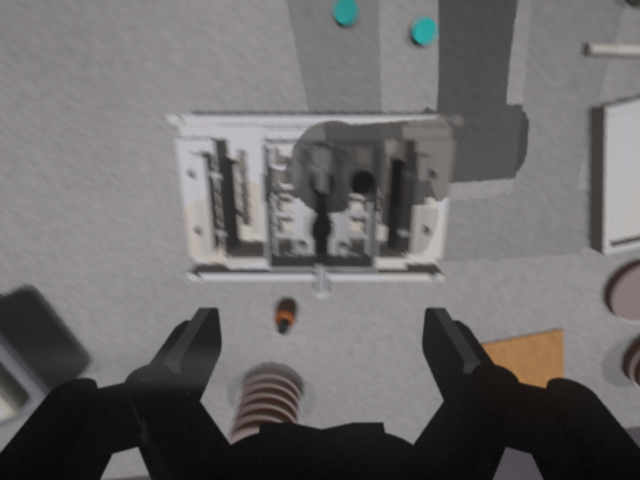

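The wrist view shows the box from about (170,110) to (460,280), with the handle at x≈321. Zooming in.

Run:
```python
import cv2
a=cv2.imread('pics/w1.png')
c=a[100:300,160:470]; c=cv2.convertScaleAbs(c,alpha=1.3,beta=10)
cv2.imwrite('pics/w1z.png',cv2.resize(c,(775,500),interpolation=cv2.INTER_CUBIC))
```

```text
(no output)
```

View pics/w1z.png

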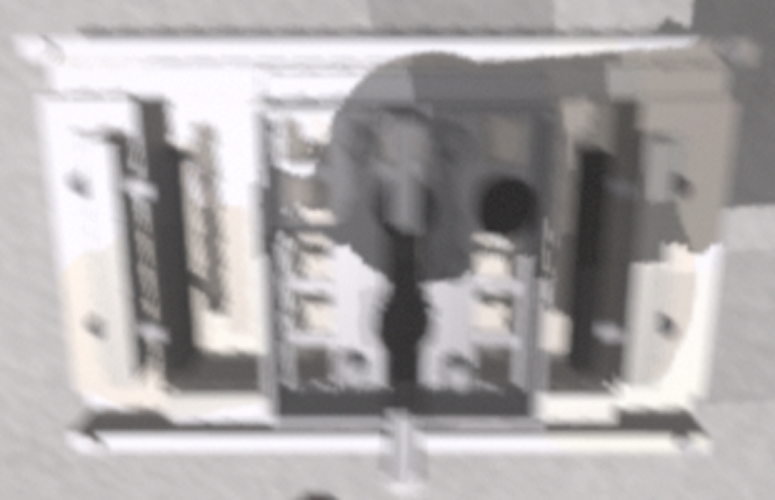

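Run:
```python
from h import *
np.set_printoptions(precision=1,suppress=True)
d=np.load('w1.npz');pose=(d['pos'],d['q'])
W=lambda p:(p[0]/2.5+160,p[1]/2.5+100)
f=lambda p,z:plane('wrist',W(p),z,pose)
print('grip',f((403,320),157), f((403,237),157),f((403,405),157))
print('tool y yaw',np.arctan2(-(R.from_quat(d['q']).as_matrix()[0,1]),R.from_quat(d['q']).as_matrix()[1,1]))
# fence ends (z~70?) 
for z in (62,67,72):
  a,b,c,e=[f(p,z) for p in((25,48),(745,50),(85,440),(700,442))]
  print(z,a,b,c,e,(a+b+c+e)/4,np.linalg.norm(a-b),np.linalg.norm(c-e), np.linalg.norm(a-c))
  print([ -np.arctan2(*(q-p)[[0,1]]) for p,q in((a,b),(c,e))])
# sieve walls y faces, top z 90
for p in((262,110),(552,110),(272,415),(535,415)): print(f(p,90))
# buffers dark bars, z 78
for p in((183,330),(575,330)): print('buf',f(p,78))
```

```text
grip [ 543.1 -185.8  157. ] [ 516.9 -182.3  157. ] [ 571.7 -189.5  157. ]
tool y yaw -0.1300809915646252
62 [ 443.7 -319.9   62. ] [480.7 -43.7  62. ] [ 608.6 -337.4   62. ] [645.6 -65.1  62. ] [ 544.7 -191.5   62. ] 278.6134528528114 274.80798621725705 165.8197105138174
[np.float64(-0.13318596724787274), np.float64(-0.13520721693166285)]
67 [ 444.  -317.9   67. ] [480.4 -45.6  67. ] [ 606.6 -335.1   67. ] [643.1 -66.6  67. ] [ 543.5 -191.3   67. ] 274.761977316433 271.00911640217913 163.52746456533941
[np.float64(-0.13318596724787277), np.float64(-0.13520721693166288)]
72 [ 444.2 -315.9   72. ] [480.2 -47.4  72. ] [ 604.6 -332.9   72. ] [640.6 -68.1  72. ] [ 542.4 -191.1   72. ] 270.9105017800545 267.21024658710115 161.2352186168615
[np.float64(-0.13318596724787285), np.float64(-0.1352072169316625)]
[ 477.3 -228.8   90. ]
[ 491. -124.   90.]
[ 596.4 -246.6   90. ]
[ 610.5 -140.2   90. ]
buf [ 559.3 -278.5   78. ]
buf [ 580.3 -119.5   78. ]
```

Call:
send_rows(
  translation=[
    [0.001,0,0.035],
    [0.0015,-0.001,0.075],
    [0.0015,-0.001,0.115],
    [0.0015,-0.001,0.14],
    [0.0015,-0.001,0.152],
    [0.0015,-0.001,0.155],
    [0.0015,-0.001,0.155],
    [0.0015,-0.001,0.155],
    [0.0015,-0.001,0.155],
    [0.0015,-0.001,0.155],
    [0.0015,-0.001,0.155],
    [0.0015,-0.001,0.155],
  ],
  yaw=[0.2,0.2,0.2,0.2,0.2,0.2,0.2,0.2,0.2,0.2,0.2,0.2],
  fingers=[0,0,0,0,0,60,120,180,255,255,255,255],
)

```text
clock: 2.6
position: [548.9, -182.8, 126.9]
ee_rot: [0.064, 0.998, 0.001, 0.003]
contact_force: [1.0, -2.9, 2.1]
gripper_width: 10.9
```

```bash
python3 look.py w2; python3 -c "
from h import *
cv2.imwrite('pics/sc2.png',cv2.resize(get_image('scene')[220:460,110:370],(780,600)[:2] if 0 else (650,600)))"
```

```text
2.6 [ 548.91 -182.79  126.87] [6.430e-02 9.979e-01 7.000e-04 2.600e-03] [ 0.96 -2.87  2.1 ] 10.920919289474252 [-0.04  0.4  -0.25 -0.   -0.91 -1.66]
```

View pics/w2.png

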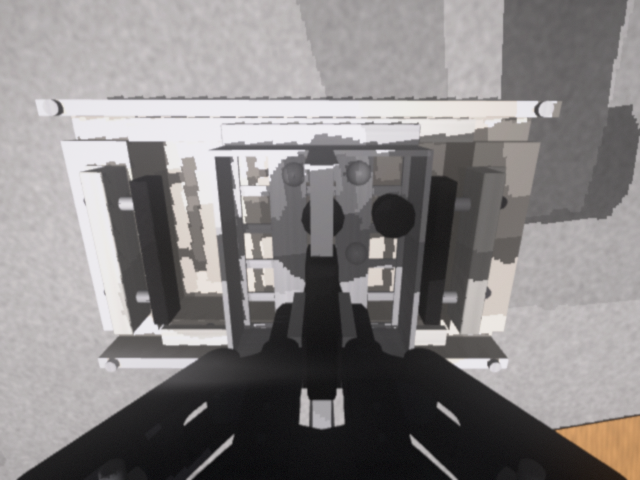

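View pics/sc2.png

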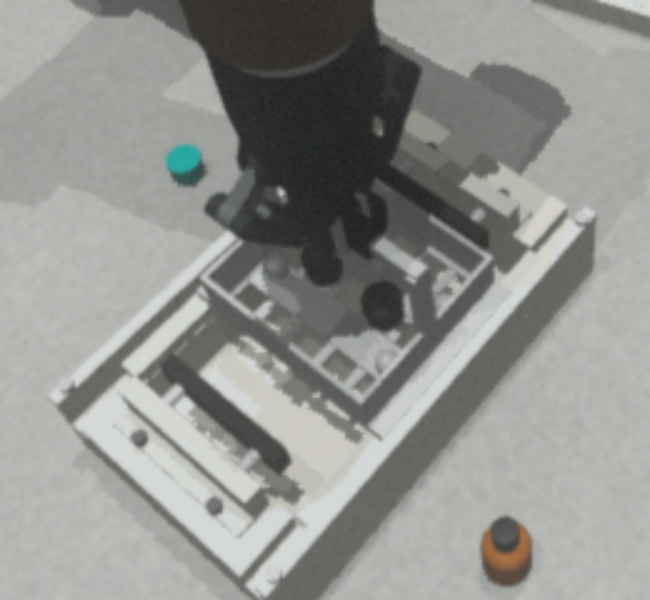

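The grip holds, with the opening at 10.9 mm. In the wrist view the sieve spans columns 215–430, and the buffers are at about (155,250) and (437,250). The TCP ended a few mm away from the target, so I'll check the reading.

Run:
```python
from h import *
for i in range(2):
  s=read_state();print(s['clock'],s['position'].round(2),s['joint_vel'].round(3),s['contact_force'].round(2),s['wrist_torque'].round(2),R.from_quat(s['ee_rot']).as_matrix().round(4).tolist())
```

```text
2.7 [ 548.88 -182.77  126.66] [ 0.     0.003 -0.002 -0.     0.001  0.001] [ 0.86 -3.2   2.9 ] [-0.85 -0.31  0.04] [[-0.9917, 0.1283, 0.0049], [0.1283, 0.9917, 0.0012], [-0.0047, 0.0018, -1.0]]
2.7 [ 548.88 -182.77  126.66] [ 0.     0.003 -0.002 -0.     0.001  0.001] [ 0.86 -3.2   2.9 ] [-0.85 -0.31  0.04] [[-0.9917, 0.1283, 0.0049], [0.1283, 0.9917, 0.0012], [-0.0047, 0.0018, -1.0]]
```

Call:
send_rows(
  translation=[
    [0,0,0],
    [0,0,0],
  ],
  yaw=[0,0],
  fingers=[255,255],
)

```text
clock: 2.9
position: [548.9, -182.8, 126.8]
ee_rot: [0.064, 0.998, 0.001, 0.002]
contact_force: [0.5, -2.8, 2.0]
gripper_width: 11.1
```

Call:
send_rows(
  translation=[
    [0,0.003,0],
    [0,0.006,0],
    [0,0.009,0],
    [0,0.01,0],
    [0,0.01,0],
  ],
  yaw=[0,0,0,0,0],
  fingers=[255,255,255,255,255],
)

```text
clock: 3.4
position: [549.9, -173.0, 126.8]
ee_rot: [0.064, 0.998, 0.0, 0.002]
contact_force: [-1.1, -4.2, 3.1]
gripper_width: 11.1
```

Call:
send_rows(
  translation=[
    [0,0.002,0],
    [0,0.003,0],
    [0,0.003,0],
  ],
  yaw=[0,0,0],
  fingers=[255,255,255],
)

```text
clock: 3.7
position: [550.2, -170.9, 127.1]
ee_rot: [0.064, 0.998, -0.0, 0.002]
contact_force: [-1.0, -7.3, 3.4]
gripper_width: 11.1
```

```bash
python3 look.py w3
```

```text
3.7 [ 550.17 -170.91  127.06] [ 6.400e-02  9.979e-01 -5.000e-04  1.900e-03] [-0.96 -7.31  3.41] 11.053097794416045 [-0.02  0.4  -0.26  0.   -0.91 -1.68]
```

View pics/w3.png

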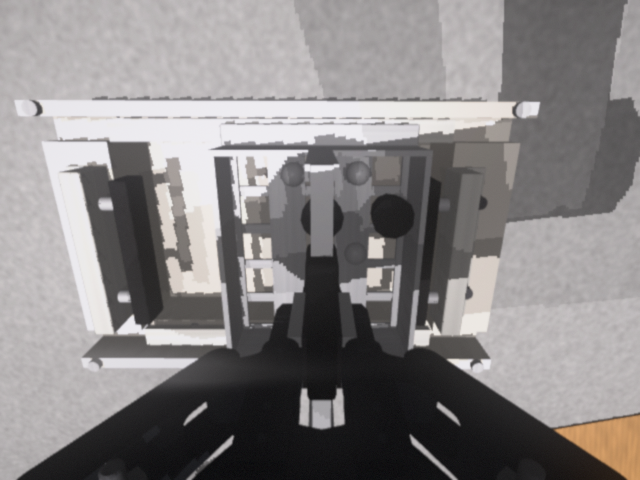

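Call:
send_rows(
  translation=[
    [0,0.002,0],
    [0,0.002,0],
    [0,-0.006,0],
    [0,-0.018,0],
    [0,-0.03,0],
    [0,-0.036,0],
    [0,-0.036,0],
    [0,-0.036,0],
  ],
  yaw=[0,0,0,0,0,0,0,0],
  fingers=[255,255,255,255,255,255,255,255],
)

```text
clock: 4.55
position: [545.5, -207.4, 127.2]
ee_rot: [0.064, 0.998, -0.001, 0.002]
contact_force: [0.2, -0.2, 1.3]
gripper_width: 11.0
```

```bash
python3 look.py w4
```

```text
4.55 [ 545.48 -207.37  127.15] [ 6.420e-02  9.979e-01 -9.000e-04  1.900e-03] [ 0.17 -0.22  1.33] 11.005913956341658 [-0.09  0.41 -0.24  0.   -0.92 -1.62]
```

View pics/w4.png

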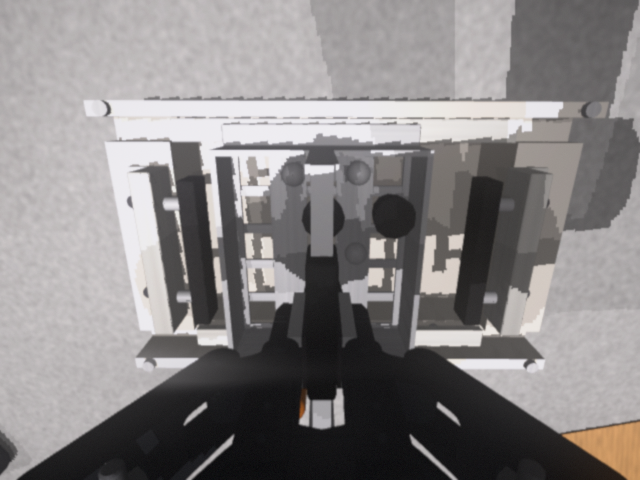

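The balls at (292,173), (357,173) and (357,250) have not moved yet. The right buffer is about 6 mm away.

Call:
send_rows(
  translation=[
    [0,-0.003,0],
    [0,-0.005,0],
    [0,-0.005,0],
  ],
  yaw=[0,0,0],
  fingers=[255,255,255],
)

```text
clock: 4.9
position: [544.8, -212.0, 127.1]
ee_rot: [0.064, 0.998, -0.001, 0.002]
contact_force: [0.8, 3.1, 1.9]
gripper_width: 11.1
```

Call:
send_rows(
  translation=[
    [0,-0.002,0],
    [0,-0.003,0],
    [0,-0.003,0],
  ],
  yaw=[0,0,0],
  fingers=[255,255,255],
)

```text
clock: 5.2
position: [544.4, -215.0, 127.0]
ee_rot: [0.064, 0.998, -0.001, 0.002]
contact_force: [0.3, 2.9, 1.4]
gripper_width: 11.3
```

Call:
send_rows(
  translation=[
    [0,-0.002,0],
    [0,-0.003,0],
    [0,-0.003,0],
  ],
  yaw=[0,0,0],
  fingers=[255,255,255],
)

```text
clock: 5.5
position: [544.0, -218.1, 127.1]
ee_rot: [0.064, 0.998, -0.001, 0.002]
contact_force: [0.4, 3.1, 2.1]
gripper_width: 11.1
```

```bash
python3 look.py w5
```

```text
5.5 [ 543.97 -218.13  127.07] [ 6.410e-02  9.979e-01 -7.000e-04  1.800e-03] [0.38 3.1  2.13] 11.144448003675864 [-0.1   0.41 -0.23  0.   -0.92 -1.6 ]
```

View pics/w5.png

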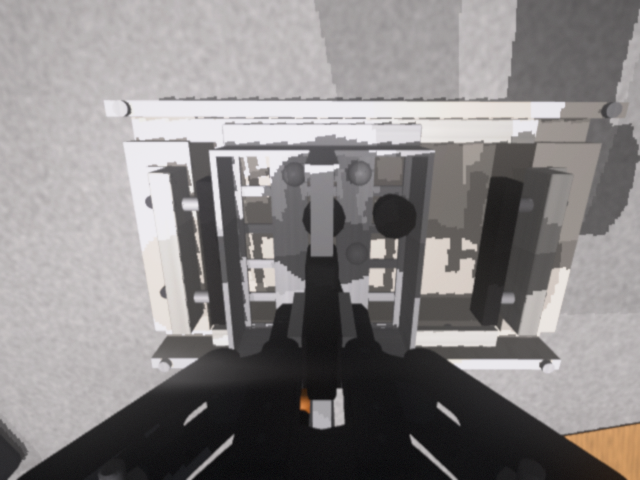

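Call:
send_rows(
  translation=[
    [0,-0.002,0],
    [0,-0.003,0],
    [0,-0.003,0],
  ],
  yaw=[0,0,0],
  fingers=[255,255,255],
)

```text
clock: 5.85
position: [543.5, -221.2, 127.0]
ee_rot: [0.064, 0.998, -0.001, 0.002]
contact_force: [1.6, 2.2, 1.3]
gripper_width: 11.1
```

Call:
send_rows(
  translation=[
    [0,-0.002,0],
    [0,-0.003,0],
    [0,-0.003,0],
  ],
  yaw=[0,0,0],
  fingers=[255,255,255],
)

```text
clock: 6.15
position: [543.3, -223.7, 127.0]
ee_rot: [0.064, 0.998, -0.0, 0.002]
contact_force: [1.4, 6.0, 2.8]
gripper_width: 10.7
```

Call:
send_rows(
  translation=[
    [0,-0.0015,0],
    [0,0.006,0],
    [0,0.026,0],
    [0,0.044,0],
    [0,0.052,0],
    [0,0.0555,0],
    [0,0.0555,0],
  ],
  yaw=[0,0,0,0,0,0,0],
  fingers=[255,255,255,255,255,255,255],
)

```text
clock: 6.85
position: [550.2, -170.3, 127.5]
ee_rot: [0.064, 0.998, -0.002, 0.002]
contact_force: [-1.3, -6.3, 2.9]
gripper_width: 10.6
```

```bash
python3 look.py w6
```

```text
6.85 [ 550.17 -170.27  127.51] [ 0.0639  0.998  -0.0018  0.0015] [-1.26 -6.35  2.94] 10.586581551887853 [-0.02  0.4  -0.26  0.   -0.91 -1.68]
```

View pics/w6.png

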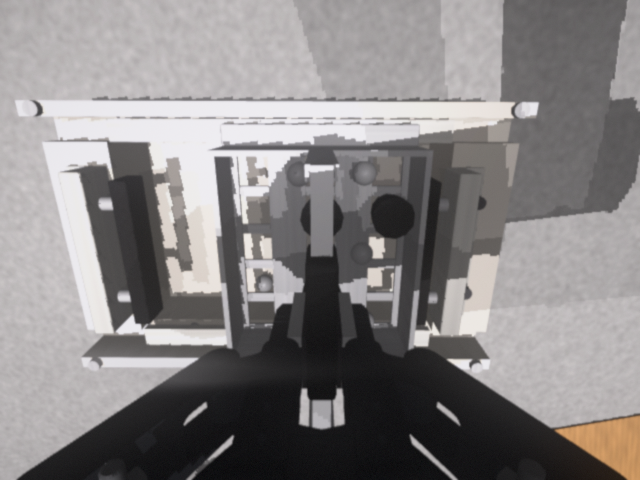

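A ball has moved to the hole row at (265,283), so the faster shake works. I'll continue the same way.

Call:
send_rows(
  translation=[
    [0,-0.02,0],
    [0,-0.044,0],
    [0,-0.053,0],
    [0,-0.056,0],
    [0,-0.056,0],
    [0,-0.034,0],
    [0,-0.01,0],
    [0,-0.001,0],
    [0,0.0015,0],
    [0,0.0015,0],
  ],
  yaw=[0,0,0,0,0,0,0,0,0,0],
  fingers=[255,255,255,255,255,255,255,255,255,255],
)

```text
clock: 7.9
position: [550.2, -170.2, 127.9]
ee_rot: [0.064, 0.998, -0.003, 0.001]
contact_force: [-0.1, -6.4, 2.3]
gripper_width: 10.9
```

```bash
python3 look.py w7
```

```text
7.9 [ 550.16 -170.25  127.91] [ 0.0635  0.998  -0.003   0.0014] [-0.1  -6.43  2.27] 10.875419941892847 [-0.02  0.39 -0.26  0.01 -0.91 -1.69]
```

View pics/w7.png

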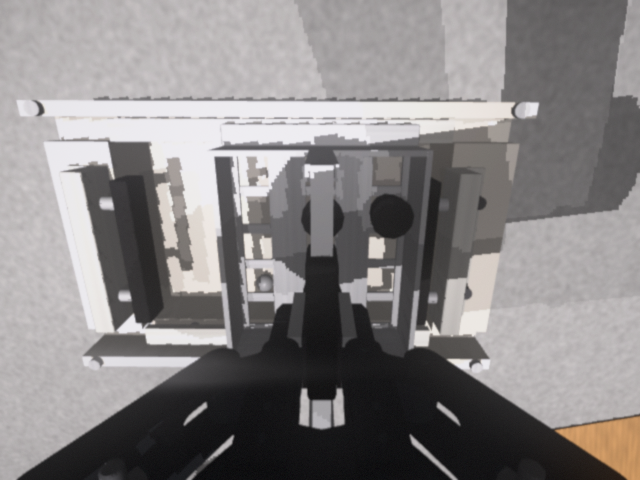

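Call:
send_rows(
  translation=[
    [0,-0.02,0.001],
    [0,-0.044,0.001],
    [0,-0.053,0.001],
    [0,-0.056,0.001],
    [0,-0.056,0.001],
    [0,-0.034,0.001],
    [0,-0.01,0.001],
    [0,-0.001,0.001],
    [0,0.002,0.001],
    [0,0.002,0.001],
    [0,-0.012,0.001],
    [0,-0.025,0.001],
  ],
  yaw=[0,0,0,0,0,0,0,0,0,0,0,0],
  fingers=[255,255,255,255,255,255,255,255,255,255,255,255],
)

```text
clock: 9.15
position: [547.2, -195.0, 126.8]
ee_rot: [0.064, 0.998, -0.002, 0.002]
contact_force: [0.7, 3.1, 3.5]
gripper_width: 11.4
```

```bash
python3 look.py w8; python3 -c "
from h import *
cv2.imwrite('pics/sc8.png',cv2.resize(get_image('scene')[260:440,140:340],(660,594),interpolation=cv2.INTER_CUBIC))
cv2.imwrite('pics/sd8.png',cv2.resize(get_image('side')[165:285,275:415],(700,600),interpolation=cv2.INTER_CUBIC))"
```

```text
9.15 [ 547.17 -195.    126.83] [ 0.0638  0.998  -0.0019  0.0018] [0.7  3.14 3.54] 11.401793422677386 [-0.06  0.4  -0.25  0.   -0.91 -1.64]
```

View pics/w8.png

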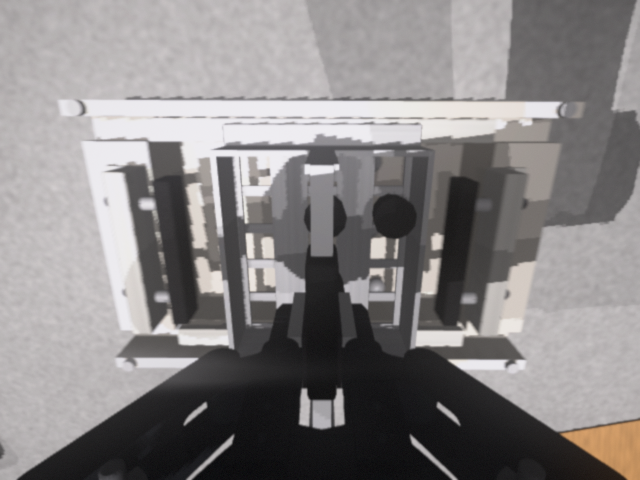

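View pics/sc8.png

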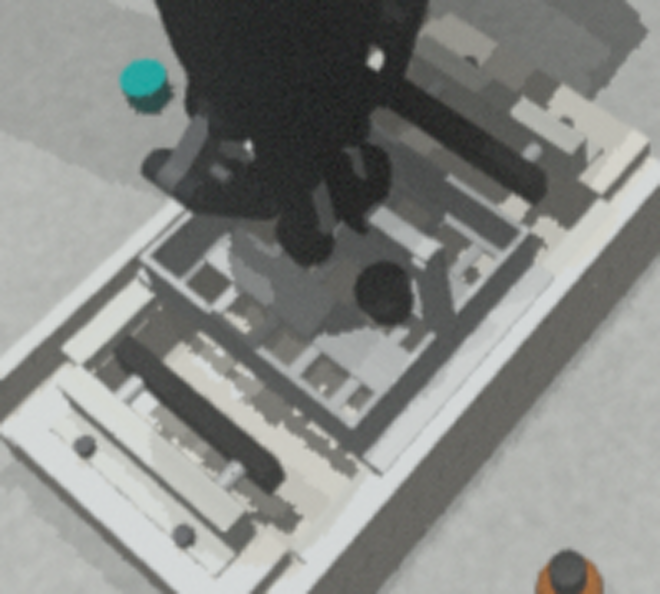

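View pics/sd8.png

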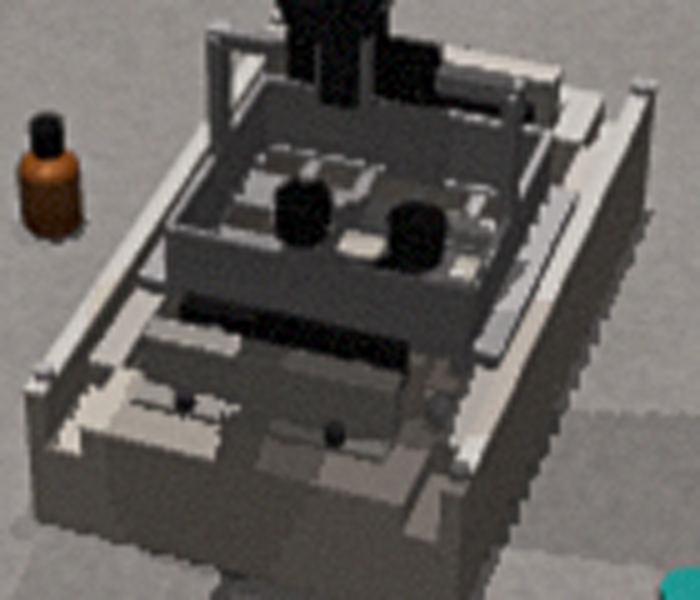

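Call:
send_rows(
  translation=[
    [0,0.015,0],
    [0,0.024,0],
    [0,0.0275,0],
    [0,0.0275,0],
    [0,0.004,0],
    [0,-0.02,0],
    [0,-0.029,0],
    [0,-0.032,0],
    [0,-0.032,0],
  ],
  yaw=[0,0,0,0,0,0,0,0,0],
  fingers=[255,255,255,255,255,255,255,255,255],
)

```text
clock: 10.2
position: [543.1, -226.3, 126.9]
ee_rot: [0.065, 0.998, -0.002, 0.002]
contact_force: [0.5, 4.9, 2.8]
gripper_width: 11.0
```

```bash
python3 look.py w9; python3 -c "
import cv2
for n in ('w8','w9'):
  a=cv2.imread(f'pics/{n}.png')[130:350,200:450]
  cv2.imwrite(f'pics/{n}z.png',cv2.resize(cv2.convertScaleAbs(a,alpha=1.7,beta=10),(680,598),interpolation=cv2.INTER_CUBIC))"
```

```text
10.2 [ 543.15 -226.27  126.87] [ 0.0648  0.9979 -0.0017  0.0017] [0.51 4.87 2.82] 10.998941923000688 [-0.12  0.41 -0.23  0.   -0.92 -1.58]
```

View pics/w8z.png

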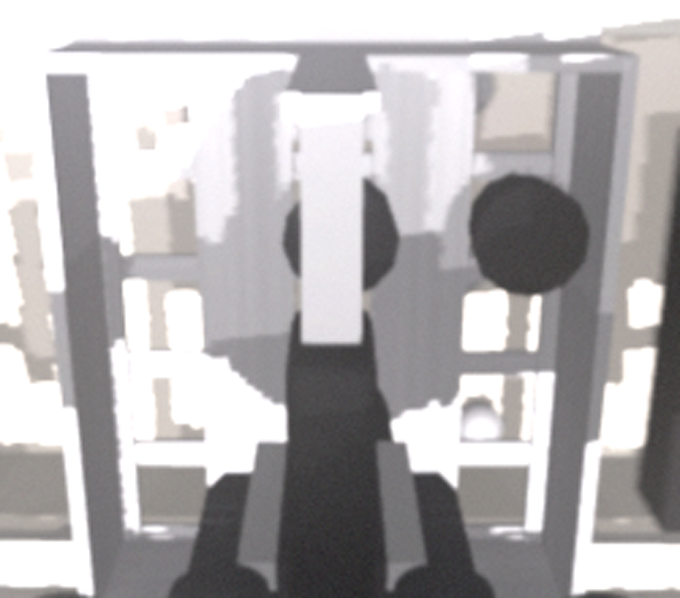

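View pics/w9z.png

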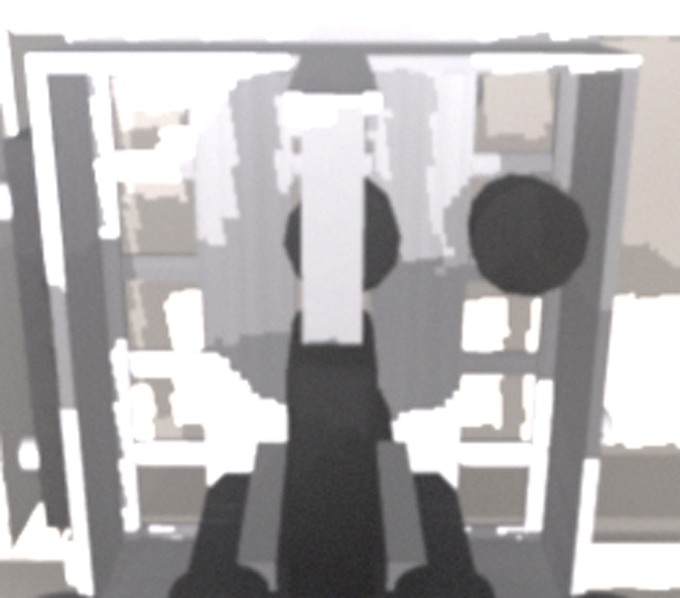

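Call:
send_rows(
  translation=[
    [0,0.018,0],
    [0,0.042,0],
    [0,0.016,0],
    [0,0.044,0],
    [0,0.016,0],
    [0,0.044,0],
    [0,0.05,0],
    [0,0.056,0],
    [0,0.056,0],
    [0,0.03,0],
    [0,0.03,0],
  ],
  yaw=[0,0,0,0,0,0,0,0,0,0,0],
  fingers=[255,255,255,255,255,255,255,255,255,255,255],
)

```text
clock: 11.35
position: [547.0, -197.4, 126.7]
ee_rot: [0.065, 0.998, -0.002, 0.002]
contact_force: [-0.8, -2.0, 3.5]
gripper_width: 11.2
```

```bash
python3 look.py w10; python3 -c "
from h import *
a=get_image('side');cv2.imwrite('pics/sd10f.png',a)
cv2.imwrite('pics/sd10.png',cv2.resize(cv2.convertScaleAbs(a[185:245,300:400],alpha=1.5),(800,480),interpolation=cv2.INTER_CUBIC))
a=get_image('scene');cv2.imwrite('pics/sc10f.png',a)
cv2.imwrite('pics/sc10.png',cv2.resize(cv2.convertScaleAbs(a[310:400,170:310],alpha=1.5),(800,514),interpolation=cv2.INTER_CUBIC))
a=cv2.imread(f'pics/w10.png')[130:350,200:450]
cv2.imwrite(f'pics/w10z.png',cv2.resize(cv2.convertScaleAbs(a,alpha=1.3,beta=10),(680,598),interpolation=cv2.INTER_CUBIC))"
```

```text
11.35 [ 547.05 -197.35  126.72] [ 0.065   0.9979 -0.0019  0.0018] [-0.75 -2.01  3.51] 11.205096749717024 [-0.07  0.4  -0.25  0.   -0.91 -1.64]
```

View pics/w10z.png

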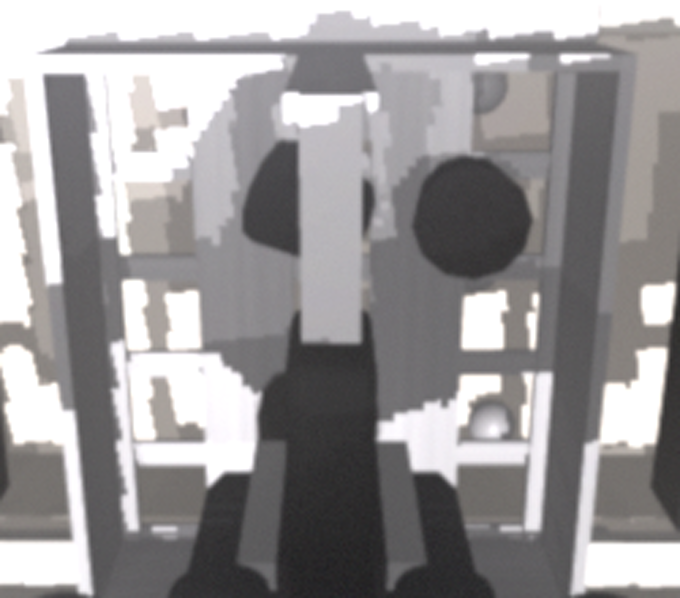

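View pics/sd10.png

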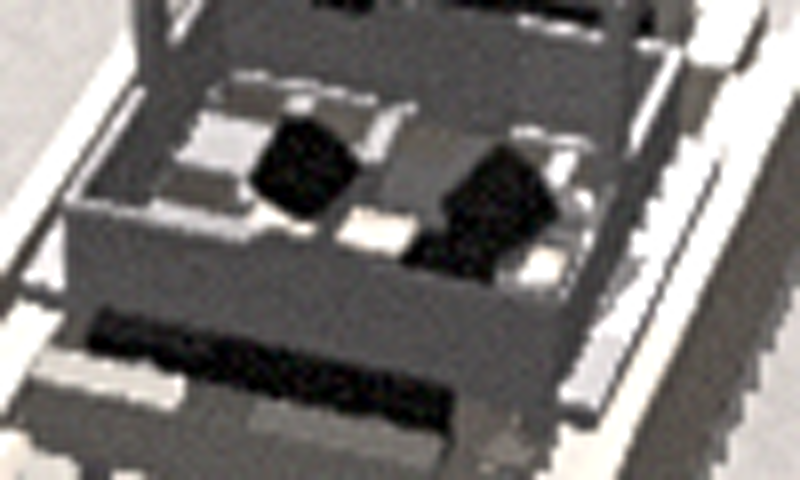

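View pics/sc10.png

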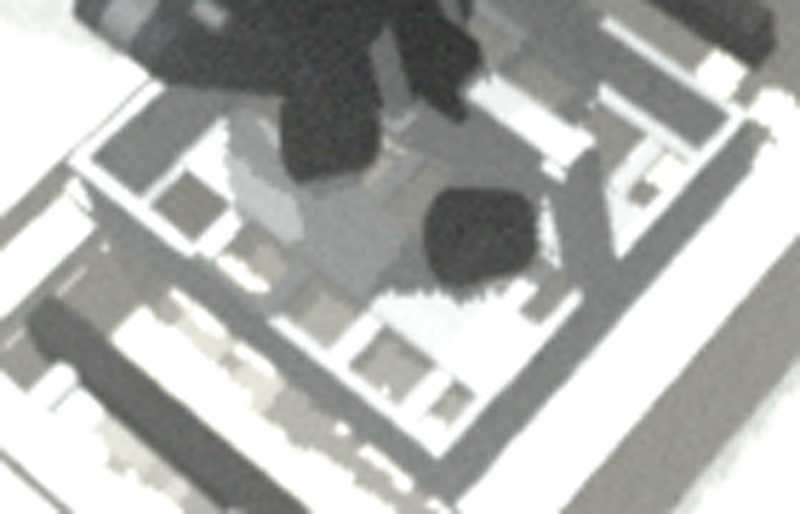

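All visible sieve floor is clear, and the two balls in view at (490,90) and (490,415) are cut off by the floor, so they lie below it. All three stoppers are inside, one of them tipped. Lifting now.

Call:
send_rows(
  translation=[
    [0,0,-0.003],
    [0,0,-0.008],
    [0,0,-0.016],
    [0,0,-0.026],
    [0,0,-0.038],
    [0,0,-0.05],
    [0,0,-0.062],
    [0,0,-0.072],
    [0,0,-0.078],
    [0,0,-0.08],
    [0,0,-0.08],
  ],
  yaw=[0,0,0,0,0,0,0,0,0,0,0],
  fingers=[255,255,255,255,255,255,255,255,255,255,255],
)

```text
clock: 12.6
position: [546.7, -196.4, 207.0]
ee_rot: [0.065, 0.998, -0.002, 0.002]
contact_force: [-0.8, -0.2, -4.0]
gripper_width: 11.1
```

```bash
python3 look.py w11; python3 -c "
from h import *
a=get_image('side')[110:290,270:420]
cv2.imwrite('pics/sd11.png',cv2.resize(a,(500,600)))
a=get_image('scene')[220:440,120:370];
cv2.imwrite('pics/sc11.png',cv2.resize(a,(680,598)))"
```

```text
12.6 [ 546.73 -196.39  206.98] [ 0.0646  0.9979 -0.0023  0.0017] [-0.8  -0.23 -3.99] 11.148860583515416 [-0.06  0.33 -0.15  0.01 -1.1  -1.64]
```

View pics/w11.png

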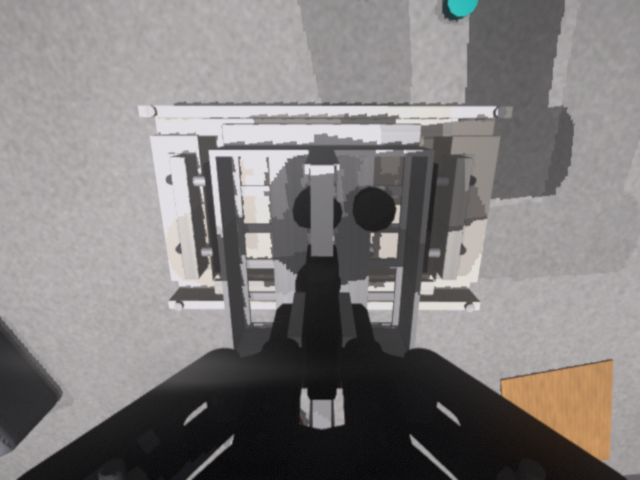

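View pics/sd11.png

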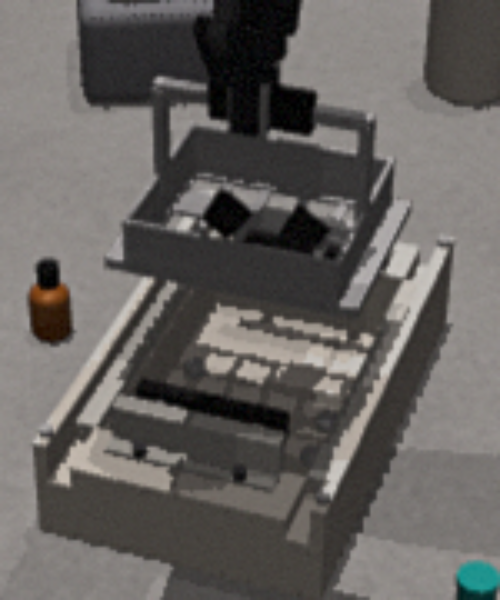

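View pics/sc11.png

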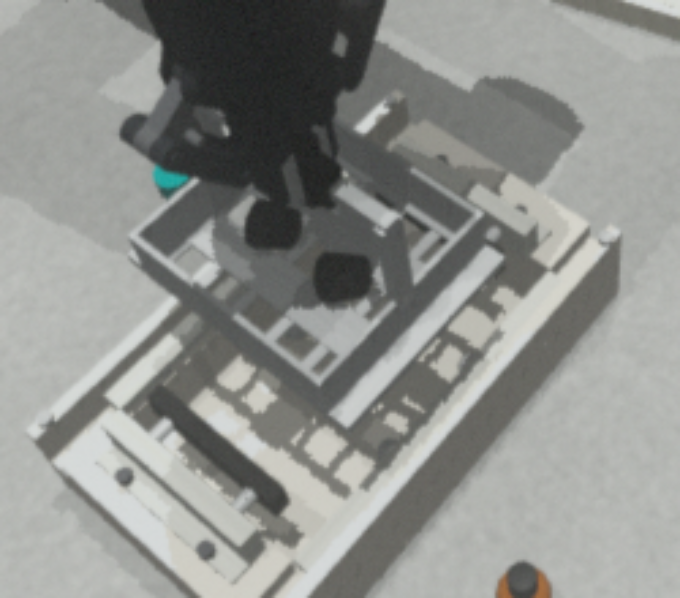

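```bash
python3 -c "
import cv2
a=cv2.imread('pics/sd11.png')
cv2.imwrite('pics/sd11z.png',cv2.resize(a[150:320,90:430],(800,400),interpolation=cv2.INTER_CUBIC))
a=cv2.imread(f'pics/w11.png')[130:350,200:450]
cv2.imwrite(f'pics/w11z.png',cv2.resize(cv2.convertScaleAbs(a,alpha=1.4,beta=20),(680,598),interpolation=cv2.INTER_CUBIC))"
```

```text
(no output)
```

View pics/sd11z.png

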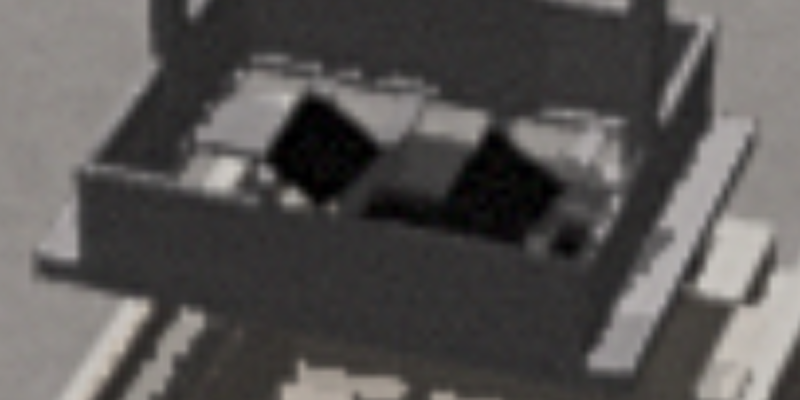

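View pics/w11z.png

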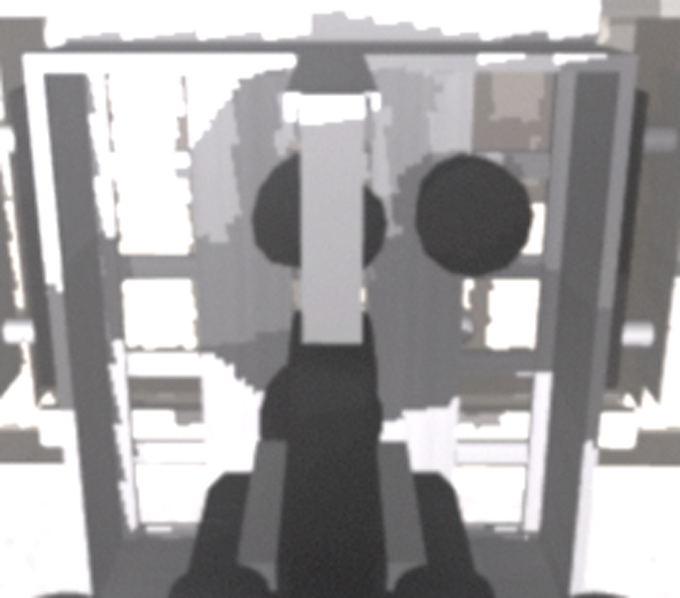

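Call:
send_rows(
  translation=[
    [0.001,0.01,0],
    [0.003,0.032,0],
    [0.006,0.068,0],
    [0.009,0.108,0],
    [0.013,0.15,0],
    [0.017,0.195,0],
    [0.02,0.24,0],
    [0.024,0.285,0],
    [0.028,0.328,0],
    [0.031,0.362,0],
    [0.033,0.384,0],
    [0.0335,0.394,0],
  ],
  yaw=[0,-1,-2,-3.5,-5,-6.5,-8,-9.5,-11,-12.5,-13.3,-13.5],
  fingers=[255,255,255,255,255,255,255,255,255,255,255,255],
)

```text
clock: 13.95
position: [563.4, 201.3, 203.8]
ee_rot: [-0.055, 0.999, -0.002, 0.0]
contact_force: [0.9, 0.9, -2.7]
gripper_width: 10.8
```

```bash
python3 look.py w12; python3 -c "
from h import *
a=get_image('side');cv2.imwrite('pics/sd12f.png',a)
a=get_image('scene');cv2.imwrite('pics/sc12f.png',a)
a=a[250:450,130:350]
cv2.imwrite('pics/sc12.png',cv2.resize(a,(660,600),interpolation=cv2.INTER_CUBIC))"
```

```text
13.95 [563.43 201.32 203.78] [-5.460e-02  9.985e-01 -2.400e-03  3.000e-04] [ 0.87  0.87 -2.67] 10.817450576655288 [ 0.62  0.36 -0.1   0.   -1.11 -2.08]
```

View pics/sc12.png

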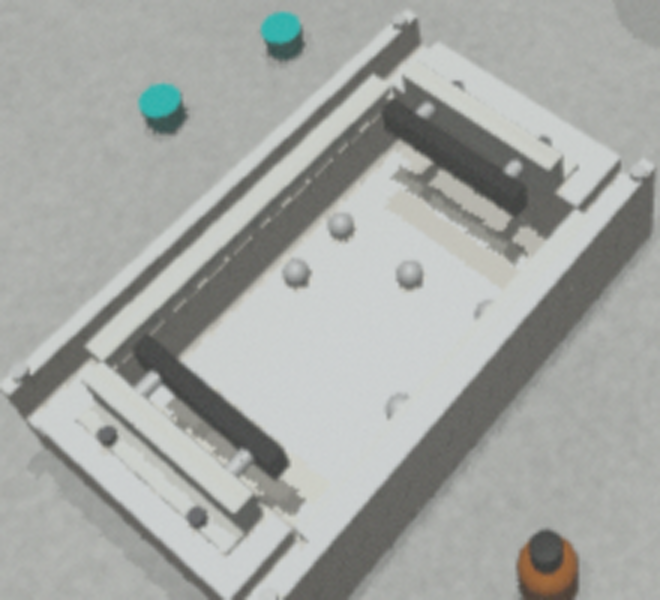

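View pics/w12.png

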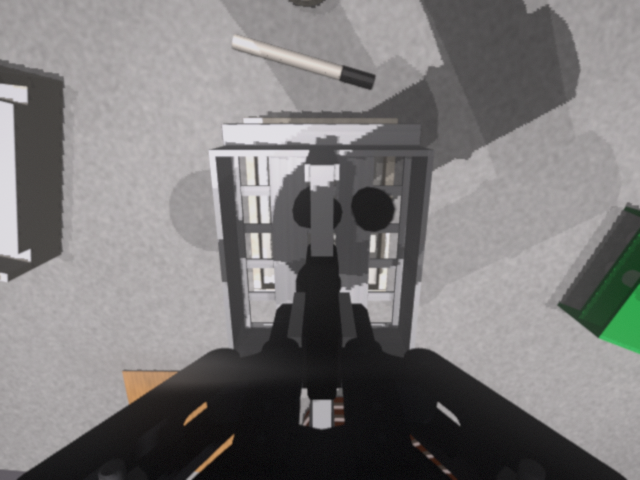

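View pics/sd12f.png

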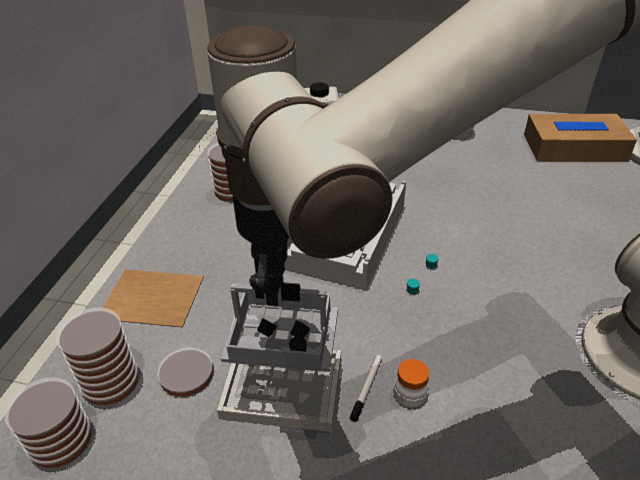

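The scene shows all five balls on the box floor, at (340,225), (296,272), (410,272), (487,308) and (398,405). The three stoppers are in the sieve. I'll shift sideways to measure the cradle with the wrist camera.

Call:
send_rows(
  translation=[
    [0,-0.01,0],
    [0,-0.035,0],
    [0,-0.07,0],
    [0,-0.11,0],
    [0,-0.14,0],
    [0,-0.155,0],
    [0,-0.16,0],
    [0,-0.16,0],
  ],
  yaw=[0,0,0,0,0,0,0,0],
  fingers=[255,255,255,255,255,255,255,255],
)

```text
clock: 14.9
position: [580.5, 38.7, 204.9]
ee_rot: [-0.052, 0.999, -0.003, 0.0]
contact_force: [0.5, 1.2, -3.2]
gripper_width: 11.6
```

```bash
python3 look.py w13
```

```text
14.9 [580.49  38.65 204.9 ] [-5.250e-02  9.986e-01 -2.600e-03  2.000e-04] [ 0.46  1.21 -3.18] 11.605272880925977 [ 0.35  0.33 -0.14  0.01 -1.1  -1.82]
```

View pics/w13.png

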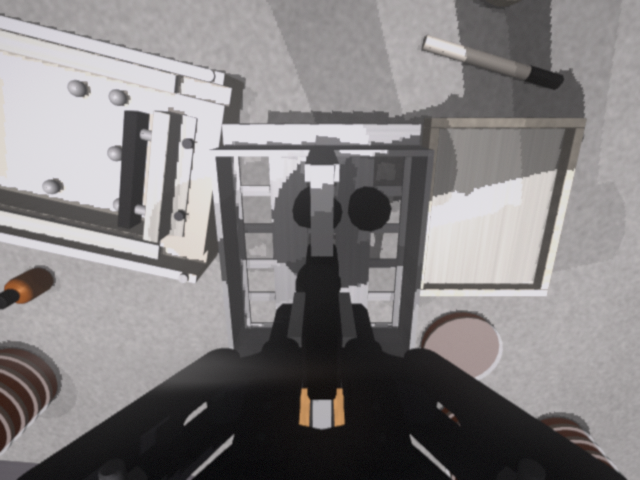

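```bash
python3 -c "
import cv2
a=cv2.imread('pics/w13.png')
cv2.imwrite('pics/w13a.png',cv2.resize(a[105:310,405:605],(585,600),interpolation=cv2.INTER_CUBIC))
cv2.imwrite('pics/w13b.png',cv2.resize(a[115:365,205:445],(576,600),interpolation=cv2.INTER_CUBIC))"
```

```text
(no output)
```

View pics/w13a.png

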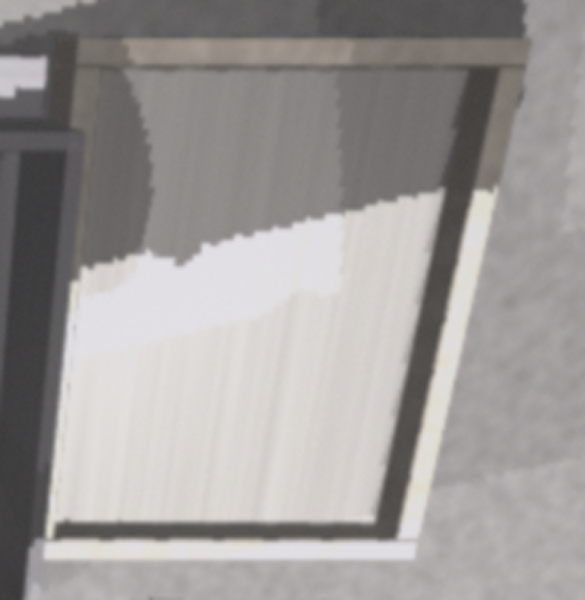

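View pics/w13b.png

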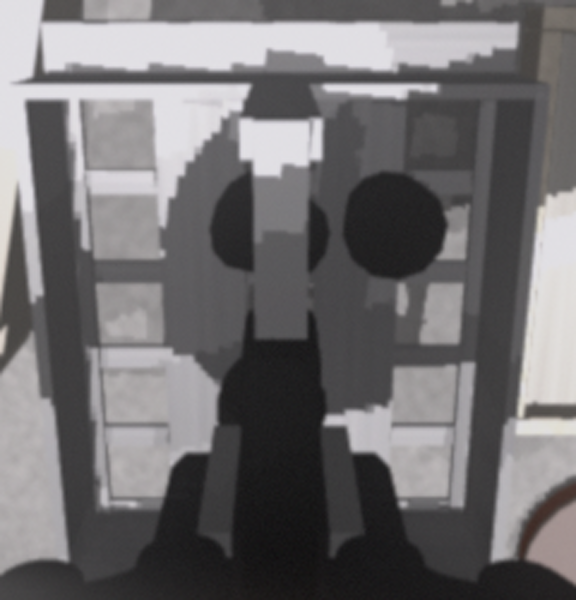

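Run:
```python
from h import *
np.set_printoptions(precision=1,suppress=True)
d=np.load('w13.npz');pose=(d['pos'],d['q']);Rt=R.from_quat(d['q']).as_matrix()
A=lambda p:(p[0]/2.925+405,p[1]/2.927+105); B=lambda p:(p[0]/2.4+205,p[1]/2.4+115)
X=np.array([plane('wrist',A(p),24,pose) for p in((76,38),(530,40),(415,557),(44,557))])
an=lambda a,b:np.arctan2(*(b-a)[[1,0]])
print(X,X.mean(0),np.linalg.norm(X-np.roll(X,-1,0),axis=1))
print('yaw',[an(X[0],X[1])-np.pi/2,an(X[3],X[2])-np.pi/2,an(X[0],X[3]),an(X[1],X[2])])
# inner corners
Y=np.array([plane('wrist',A(p),24,pose) for p in((95,68),(498,68),(398,540),(55,540))]);print('inner',Y.mean(0),np.linalg.norm(Y-np.roll(Y,-1,0),axis=1))
print('tool yaw',np.arctan2(-Rt[0,1],Rt[1,1]))
zs=d['pos'][2]-71.8
def t(p,z): return Rt.T@(plane('wrist',B(p),z,pose)-d['pos'])
for p,z in(((15,85),35),((547,85),35),((70,562),35),((490,562),35),((42,22),8),((520,22),8),((38,73),8),((523,73),8)): print(p,t(p,zs+z))
# predicted pixel of sieve points if sieve centre at tool offset (0,0)
print((X.mean(0)-d['pos']))
```

```text
[[487.7 122.6  24. ]
 [474.3 255.6  24. ]
 [643.3 274.   24. ]
 [657.  146.1  24. ]] [565.6 199.6  24. ] [133.7 169.9 128.7 170.9]
yaw [np.float64(0.1003321303709952), np.float64(0.10682431087008193), np.float64(0.1383394088444263), np.float64(0.10892883600126858)]
inner [566.5 198.4  24. ] [119.6 155.5 118.3 155.8]
tool yaw 0.10497720056196981
(15, 85) [ 68.1 -55.   37.1]
(547, 85) [68.1 54.3 36.5]
(70, 562) [-47.7 -52.8  37.1]
(490, 562) [-47.4  51.7  36.5]
(42, 22) [ 80.  -55.4  64.1]
(520, 22) [80.  55.  63.5]
(38, 73) [ 68.6 -57.4  64.1]
(523, 73) [68.6 56.7 63.5]
[ -14.9  160.9 -180.9]
```

Call:
send_rows(
  translation=[
    [0,0.01,0],
    [-0.002,0.035,0],
    [-0.004,0.075,0.01],
    [-0.006,0.115,0.025],
    [-0.0075,0.145,0.045],
    [-0.0075,0.157,0.063],
    [-0.0075,0.1605,0.08],
    [-0.0075,0.1605,0.09],
    [-0.0075,0.1605,0.095],
    [-0.0075,0.1605,0.095],
  ],
  yaw=[0,0,0,0,0,0,0,0,0,0],
  fingers=[255,255,255,255,255,255,255,255,255,255],
)

```text
clock: 15.95
position: [570.8, 199.6, 108.7]
ee_rot: [-0.053, 0.999, -0.003, -0.0]
contact_force: [0.3, 0.3, -3.1]
gripper_width: 11.0
```

```bash
python3 look.py w14; python3 -c "
from h import *
a=get_image('side');cv2.imwrite('pics/sd14f.png',a)
cv2.imwrite('pics/sd14.png',cv2.resize(a[320:440,200:360],(800,600),interpolation=cv2.INTER_CUBIC))
a=get_image('scene');cv2.imwrite('pics/sc14f.png',a)
cv2.imwrite('pics/sc14.png',cv2.resize(a[140:260,300:460],(800,600),interpolation=cv2.INTER_CUBIC))"
```

```text
15.95 [570.77 199.63 108.65] [-5.330e-02  9.986e-01 -2.800e-03 -2.000e-04] [ 0.26  0.27 -3.06] 11.020217086849202 [ 0.61  0.46 -0.2   0.01 -0.91 -2.07]
```

View pics/w14.png

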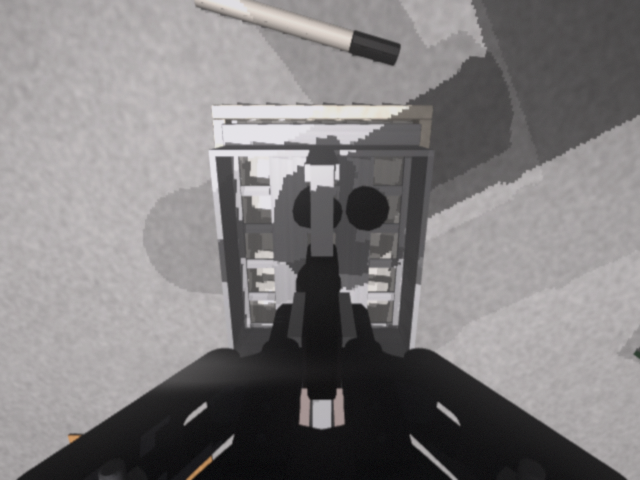

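View pics/sd14.png

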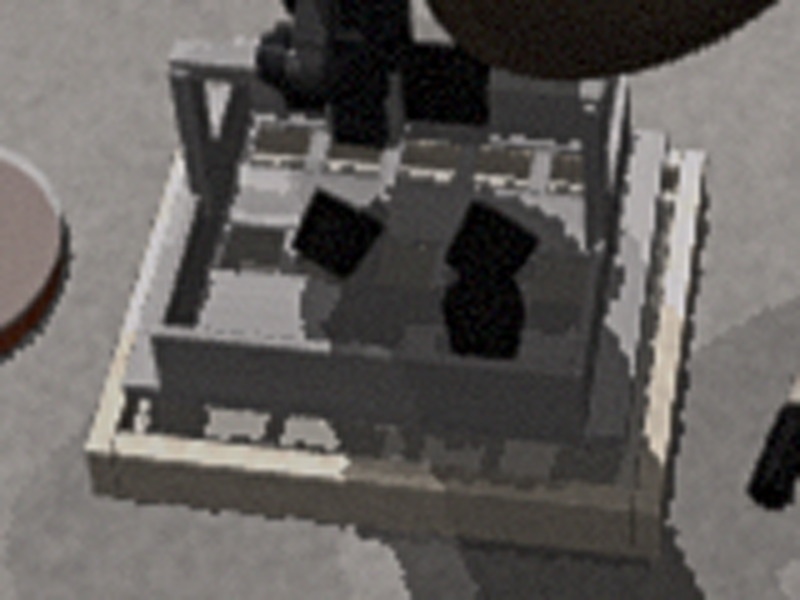

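View pics/sc14.png

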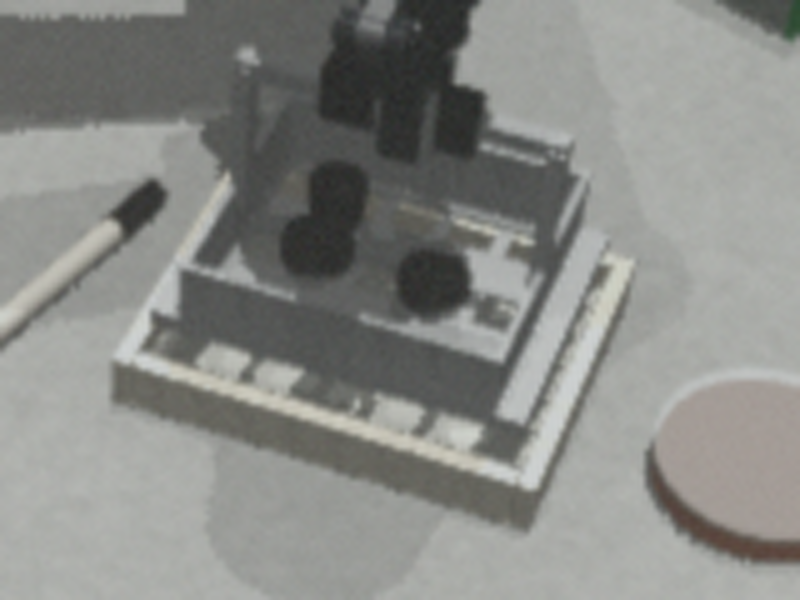

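```bash
python3 -c "
import cv2
a=cv2.imread('pics/w14.png')
cv2.imwrite('pics/w14z.png',cv2.resize(a[95:165,195:450],(800,220),interpolation=cv2.INTER_CUBIC))
a=cv2.imread('pics/sd14f.png')
cv2.imwrite('pics/sd14z.png',cv2.resize(a[340:435,215:345],(800,585),interpolation=cv2.INTER_CUBIC))
a=cv2.imread('pics/sc14f.png')
cv2.imwrite('pics/sc14z.png',cv2.resize(a[170:246,315:430],(800,529),interpolation=cv2.INTER_CUBIC))"
```

```text
(no output)
```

View pics/w14z.png

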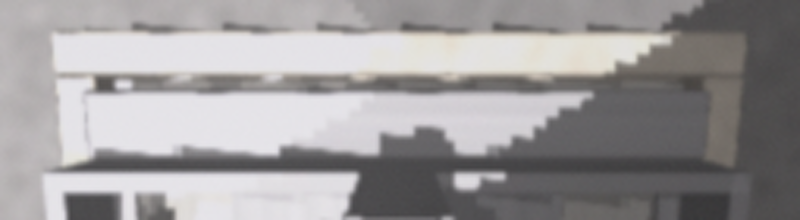

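View pics/sd14z.png

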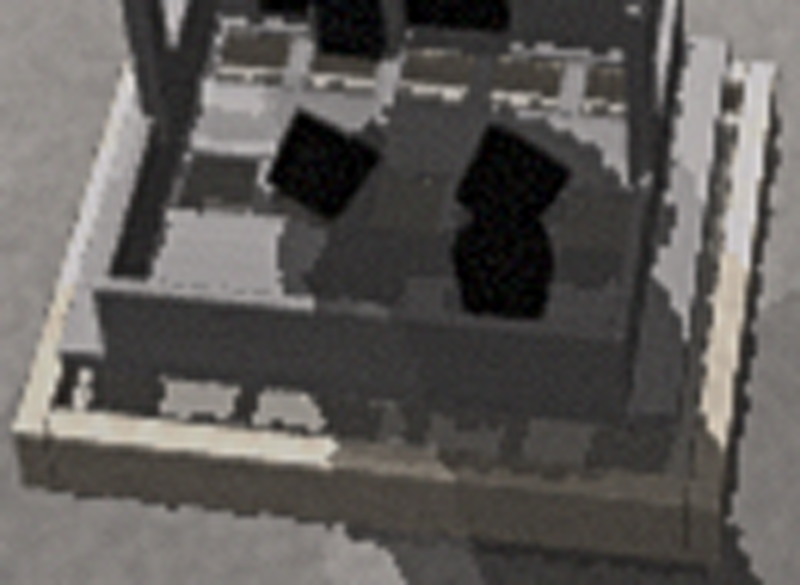

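View pics/sc14z.png

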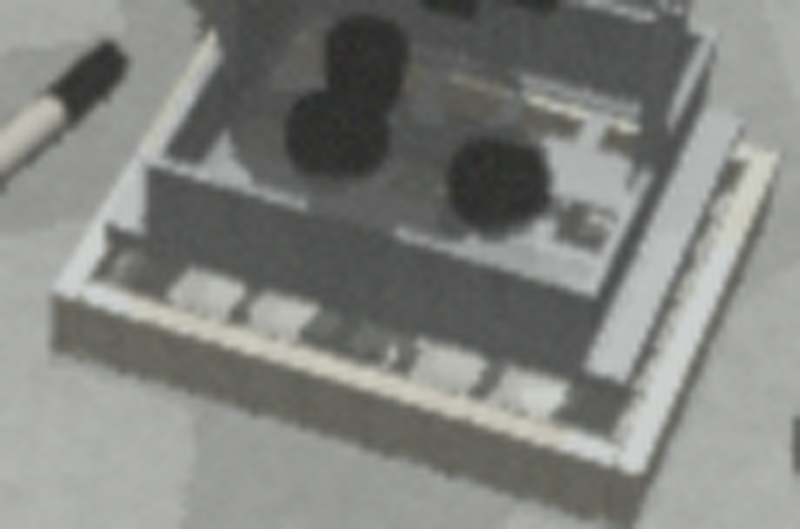

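Run:
```python
from h import *
np.set_printoptions(precision=1,suppress=True)
d=np.load('w14.npz');pose=(d['pos'],d['q'])
z0=24;z1=d['pos'][2]-71.8+8
ya=.104;c=np.array([566.2,198.7]);M=np.array([[np.cos(ya),np.sin(ya)],[-np.sin(ya),np.cos(ya)]])
loc=lambda X:M@(X[:2]-c)
W=lambda p:(p[0]/3.137+195,p[1]/3.143+95);D=lambda p:(p[0]/6.154+215,p[1]/6.154+340);S=lambda p:(p[0]/6.957+315,p[1]/6.957+170)
def go(n,f,p,z): 
    return loc(plane(n,f(p),z,pose if n=='wrist' else None))
print('wrist cradle outer',[go('wrist',W,p,z0) for p in((52,32),(748,32))],'inner',[go('wrist',W,p,z0) for p in((97,75),(706,75))],'runner',[go('wrist',W,p,z1) for p in((85,93),(708,93))])
print('side cradle NL NR FR',[go('side',D,p,z0) for p in((15,432),(722,490),(775,63))],'runner robot-far, out-near',[go('side',D,p,z1) for p in((727,40),(60,352))])
print('scene cradle NL NR FR',[go('scene',S,p,z0) for p in((55,292),(640,470),(778,152))],'runner ',[go('scene',S,p,z1) for p in((627,378),(742,122))])
```

```text
wrist cradle outer [array([-85.9, -66.9]), array([-86.1,  66.4])] inner [array([-78.1, -58.9]), array([-78.3,  59.1])] runner [array([-75.1, -55.8]), array([-75.3,  54.3])]
side cradle NL NR FR [array([83.2, 69.8]), array([-87.1,  64.4]), array([-86.7, -63.7])] runner robot-far, out-near [array([-75.2, -52.8]), array([72. , 60.2])]
scene cradle NL NR FR [array([-84.8, -69.6]), array([ 84.7, -68. ]), array([84.3, 65. ])] runner  [array([ 75., -57.]), array([74.7, 50.2])]
```

All three views agree that the sieve is centred over the cradle opening to within about 1 mm. Lowering gently.

Call:
send_rows(
  translation=[
    [0,0.0003,0.003],
    [0,0.0003,0.006],
    [0,0.0003,0.009],
    [0,0.0003,0.012],
    [0,0.0003,0.015],
    [0,0.0003,0.018],
    [0,0.0003,0.02],
    [0,0.0003,0.02],
  ],
  yaw=[0,0,0,0,0,0,0,0],
  fingers=[255,255,255,255,255,255,255,255],
)

```text
clock: 16.9
position: [571.5, 199.6, 89.6]
ee_rot: [-0.053, 0.999, -0.002, 0.001]
contact_force: [-0.5, -0.2, -3.8]
gripper_width: 11.1
```

Inside the rim (about 6 mm to go) with no contact force. I'll do the last few mm.

Call:
send_rows(
  translation=[
    [0,0,0.001],
    [0,0,0.0025],
    [0,0,0.004],
    [0,0,0.005],
    [0,0,0.0055],
    [0,0,0.0055],
  ],
  yaw=[0,0,0,0,0,0],
  fingers=[255,255,255,255,255,255],
)

```text
clock: 17.5
position: [571.5, 199.4, 84.7]
ee_rot: [-0.053, 0.999, -0.002, 0.001]
contact_force: [-1.6, -1.1, 2.7]
gripper_width: 10.9
```

```bash
python3 look.py w15; python3 -c "
from h import *
a=get_image('side');cv2.imwrite('pics/sd15.png',cv2.resize(a[340:435,215:345],(800,585),interpolation=cv2.INTER_CUBIC))
a=get_image('scene');cv2.imwrite('pics/sc15.png',cv2.resize(a[165:246,310:435],(800,518),interpolation=cv2.INTER_CUBIC))"
```

```text
17.5 [571.53 199.43  84.72] [-5.300e-02  9.986e-01 -2.400e-03  9.000e-04] [-1.64 -1.13  2.67] 10.879549400830044 [ 0.61  0.49 -0.23  0.01 -0.85 -2.07]
```

View pics/sd15.png

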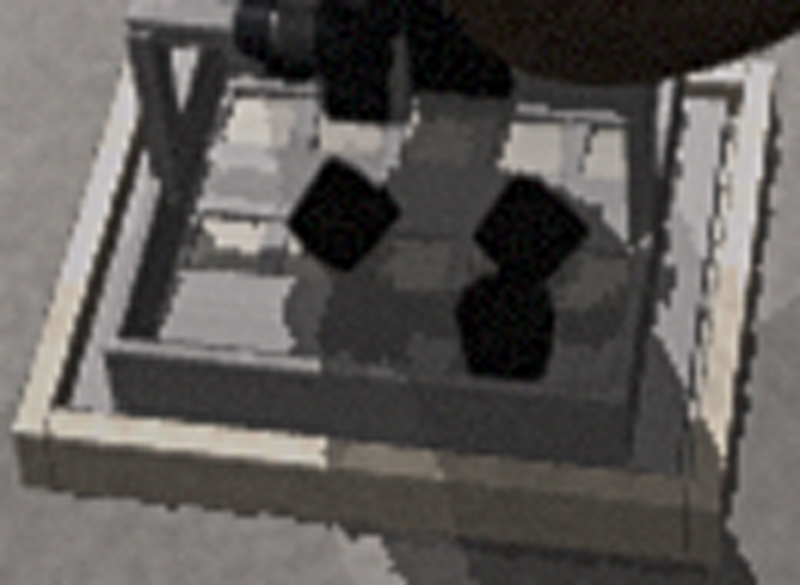

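View pics/sc15.png

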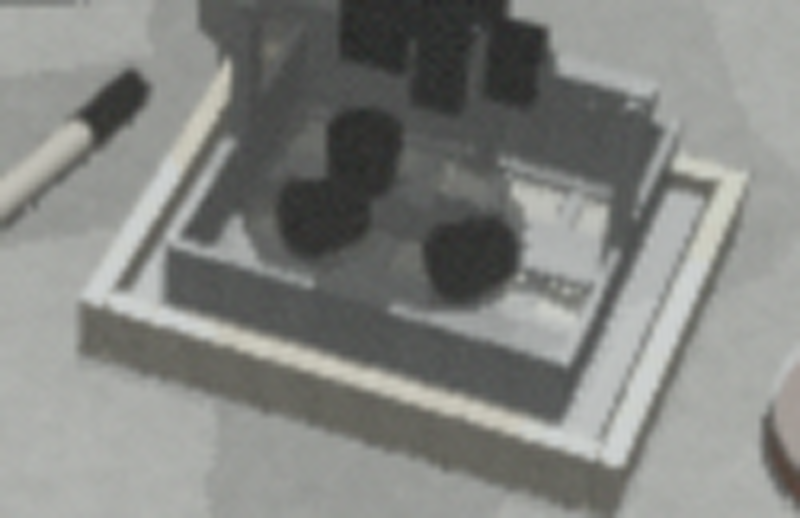

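View pics/w15.png

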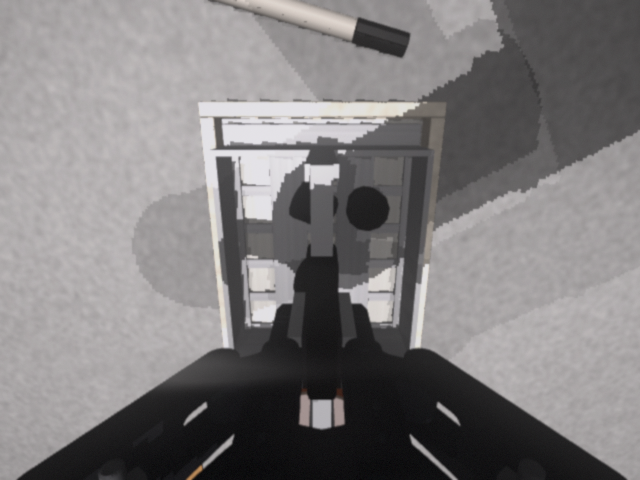

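The sieve is inside the rim and seated, with the force going from −3.8 to +2.7 N. Releasing.

Call:
send_rows(
  translation=[
    [0,0,0],
    [0,0,0],
    [0,0,0],
    [0,0,0],
    [0,0,0],
    [0,0,-0.005],
    [0,0,-0.02],
    [0,0,-0.045],
    [0,0,-0.08],
    [0,0,-0.12],
    [0,0,-0.14],
    [0,0,-0.15],
  ],
  yaw=[0,0,0,0,0,0,0,0,0,0,0,0],
  fingers=[200,120,60,0,0,0,0,0,0,0,0,0],
)

```text
clock: 18.85
position: [572.1, 200.6, 237.8]
ee_rot: [-0.053, 0.999, -0.001, 0.003]
contact_force: [-0.6, -0.3, -0.7]
gripper_width: 85.5
```

```bash
python3 look.py w16; python3 -c "
from h import *
a=get_image('side');cv2.imwrite('pics/sd16f.png',a);cv2.imwrite('pics/sd16.png',cv2.resize(a[330:435,215:345],(743,600),interpolation=cv2.INTER_CUBIC))
a=get_image('scene');cv2.imwrite('pics/sc16f.png',a)"
```

```text
18.85 [572.1  200.59 237.78] [-0.053   0.9986 -0.0012  0.0031] [-0.57 -0.27 -0.7 ] 85.47888515004288 [ 0.61  0.35 -0.04  0.01 -1.18 -2.07]
```

View pics/sd16.png

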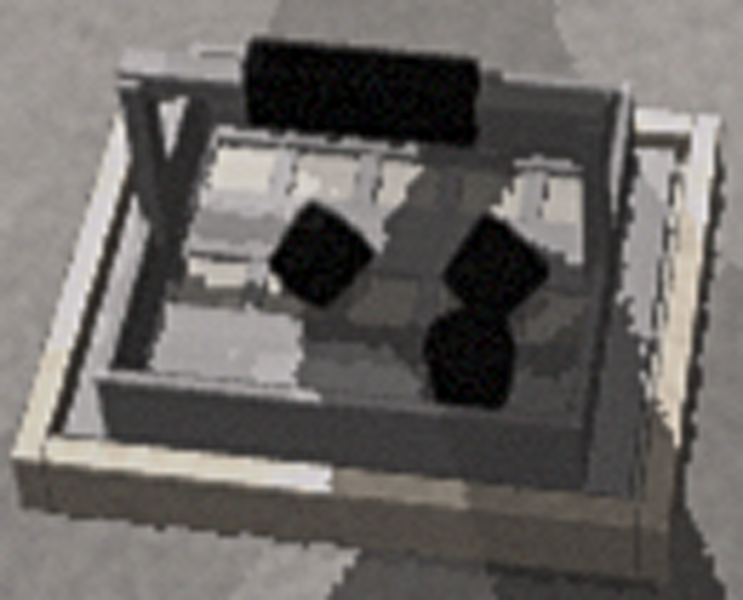

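View pics/sc16f.png

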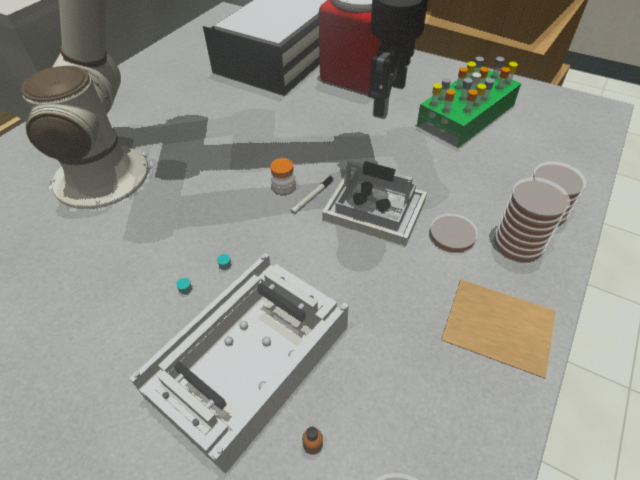

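View pics/w16.png

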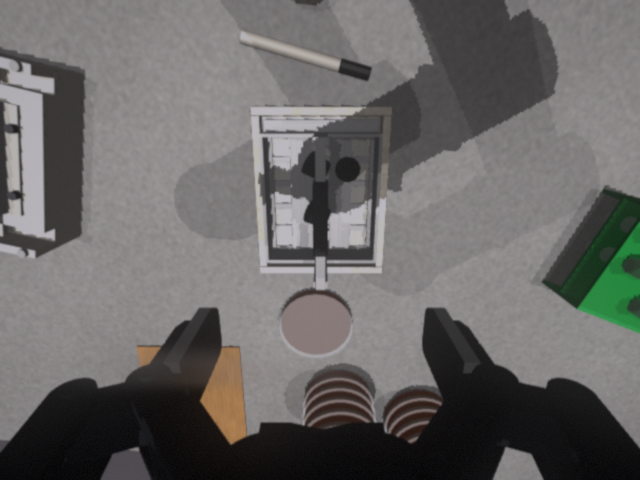

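The sieve sits flat inside the rim and has been released. The three stoppers are in it, the five balls are in the box, and the bystanders have not moved. Handing in.

```bash
python3 -c "
from bench import *
print(job_done())"
```

```text
the job is handed in; nothing more can be done
None
```

The job is handed in at 18.9 s of robot time, and every visual check at the end passed.

- **Shaking:** I gripped the sieve by its handle and felt for both stops. They were about 49 mm of travel apart. Then I shook it left and right through more than two full rounds. I estimate each knock pushed a stop in 2 to 5 mm.
- **Balls:** All five steel balls are visible on the box floor.
- **Parking:** The sieve sits inside the rim on all sides and looks level. It was set down gently, pressing with about 3 N on top of its own weight. It has been released, and the gripper is clear above it.
- **Stoppers and other things:** All three stoppers are in the sieve. One had tipped over while I shook it. The pen, jar, dish and vial are where they were.

**Less certain points:**
- **Stop compression:** This is worked out from force and position, because I had no direct reading of the springs. On the last right-hand hits the position suggested about 5 mm but the force only 2 to 3 mm. Both are under the 8 mm limit.
- **Camera disagreement:** The scene and side cameras differed by up to 7 mm on absolute positions. I relied on the wrist camera for placing, and its view of the cradle matched the stated size.

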